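# Fit the purifier cartridges and leak-check the manifold seam

## Robot

A 6-joint arm with a two-finger parallel gripper is mounted at the origin on the work surface. World frame = base frame: x ahead of the robot, y to its left, z up, the work surface at z = 0. Lengths are in mm, angles in rad, forces in N, time in s.
With the tool pointing down it reaches from about 350 to 925 mm from the base axis. Payload 6.4 kg.
Tool frame: the origin (TCP) lies midway between the tips of the shut fingers; the grasp point (between the pads) lies robot.grip_depth behind it (robot.grip_depth is the distance from the TCP to the grasp point, in mm); z points along the fingers, y is the line along which they close (so a half turn about z gives the same grasp; the last joint's range is limited). The gripper opens to 85 mm and grips with 20 to 120 N. Pads are 22 mm wide; open, the fingers measure 114 mm over their backs; the gripper's body (76 mm by 85 mm) begins 54 mm behind the grasp point. The pads swing forward as they close: fully open they stand 13 mm farther back than shut.
Start: joints at [-1.32, 0.245, 1.558, -0, 1.339, -0.174], TCP at [267.896, -592.238, 231.29] pointing down, gripper open.
Joint ranges: [-3.13, 3.13], [-1.02, 2.26], [0.13, 2.54], [-0.95, 4.09], [0.21, 2.88], [-2.74, 2.74]. Speed limits (rad/s): [2.57, 2.57, 3.14, 3.14, 3.14, 3.14].

## Interface

Orientations are given as a rotation vector (axis times angle).
In Python, from rig import robot, cams gives the robot as it stands. The module is installed in compiled form; this text tells all that it offers.
- The arm moves only by the shell command python3 -m inch 'ROWS' [FORCE]. ROWS is JSON, a list that holds one entry, the list of rows, each a list of 7 numbers: the shift along the tool's x, y, z in cm, then the turn, a rotation vector about the tool's x, y, z in rad, then the opening, from 0 (shut) to 1 (fully open). A call has 1 to 12 rows; each row shifts and turns the commanded pose from where the row before left it, along the tool's axes as they then stand; what a row does not reach is not made up. A row lasts 1/12 s, in which the tool goes at most 41.7 mm and 7.16 degrees, less where a joint would pass 70% of its speed; a pose out of reach is approached as far as the arm can. A call with a gripper value outside its range is refused whole. The fingers move at their own pace and stop on an object; FORCE is the grip in N (left out, the last holds). Time passes only in rows, so rows that do not move let the fingers close. It gives the time, the measured TCP pose, the force, the opening and the grip force at its end, in the units of the state.
- robot.observe(): the state, without advancing time (a new reading comes with each control period).
- cams.capture(name): name is "scene" or "top" or "wrist"; returns (picture, depth): 400x640x3 uint8, red, green, blue; 400x640 float32, mm along the optical axis (not along the pixel's ray), 0 where there is no reading.
- cams.calibration(name): a dict with "K" (3x3 intrinsics, pixels), "origin" and "rotation" of the camera in the world. Camera axes: x right, y down, z forward; pixel columns grow to the right and rows downward; lengths in mm; the calibration is good to about 2 mm. The wrist camera is an equidistant fisheye: a pixel r from the principal point sees the ray r / f radians off the axis. A picture is of the moment at which its call begins: read the wrist's pose just before it. calibration takes no time and is no camera call; for the wrist camera it gives the pose at the moment of the call.
- robot.sign_off(): hands the job in; it is judged then, once.
The state is a dict: "clock": time; "joints": joint angles; "qd": joint speeds; "joint_torque": joint torques, N m; "eef_pos": TCP position; "orientation": TCP orientation; "wrist_force": force on the tool from outside, world axes, zero at the start; "wrist_torque": the same for the moment, N m; "gripper_width": opening from 0.0 (shut) to 1.0 (fully open); "finger_force": force on a finger pad.
Only numpy, scipy, OpenCV 4.12 (cv2) and the standard library are available. Lean on these libraries where they do the work, as an engineer would, in place of code of your own. Each camera call takes 0.05 s, during which the arm holds its last target. There are 200 camera calls.

## Task

Slide every filter cartridge on the bench, white nose first, under the manifold's retaining bar into the lane tagged with its colour until it is fully home, and only then open the gas valve. With the gas on, take the leak-detector wand and run its tip slowly (about 3 cm/s) and gently along the whole black gasket line, from the green dot end to the red dot end, no more than a few millimetres off it, then hang the wand back upright in its stand and shut the valve. All cartridges must be home at the finish; leave the amber bottle and the vials standing where they are.

Things in the scene. Friction and masses are not known exactly. Their poses are not given: they have to be found in the camera images.
- manifold: white purifier manifold, fixed. Origin on the bench at the foot of the block's front face, mid-width; x from the lane mouths into the block, y to the left, z up. Block x 0 to 110, y -125 to 125, top z 55. Four lanes along x, open at x -85; grey walls 10 thick, 20 high (outermost 34). Aluminium retaining bar over all lanes: x -36 to 2, underside z 34, top z 46, colour tags on it
- stand_rest (a point): where the wand's tip is when it hangs in its grey fork stand: on the stand's upright axis, 15 above the bench; axes are the stand's. Stand, fixed: base 90 x 90 x 8, two prongs along x, 60 long, 14 thick, tops 70 above the bench, the gap between them 17 wide, open above and to -x; back wall at x 30 to 42, as high
- wand: leak-detector wand, upright in its stand at the start: pointed steel probe 8 in diameter, 55 long, below a red square handle 24 x 24, 65 high, with a black cap. Origin at the probe's tip, z up along the handle (x, y square to its faces): handle spans z 55 to 120; its underside rests on the prongs. 120 g
- valve (a joint): gas valve lever angle: 0 shut (lever leans to the valve's -x side, 0.5 rad from upright), 1.0 fully open (leans 0.5 rad to its +x side). It stays where it is left; light friction
- valve_base: gas valve's grey base, 70 x 50 x 25 high, fixed; origin on the bench under its centre. The lever (steel rod 10 in diameter, red ball 26 in diameter at its end) swings in the base's xz plane about a pivot 22 above the origin; ball centre 80 from the pivot. Can be pushed over with shut fingers, about 1 N at the ball
- amber_bottle: bystander: amber bottle 70 in diameter, 150 high, origin under its centre
- vial_a: bystander: small vial with blue cap, 22 in diameter, 34 high
- vial_b: bystander: small vial with red cap, 22 in diameter, 34 high
- cartridge_green: filter cartridge, green with a white nose: body 72 long (x) x 44 wide x 30 high, origin under its centre, x points to the white nose. Grip tab in green (20 along x, 14 wide along y, from z 30 to 64) stands on its tail, centred at x -20, near the centre of mass. About 105 to 210 g. Lies loose on the bench; may be absent
- home_green (a point): where the origin of cartridge_green is when it is fully home in the green lane (nose against the block); axes as the manifold's, on the bench, mid-lane. Lane 50 wide, floor is the bench, centred at y 90 of the manifold
- cartridge_blue: filter cartridge, blue with a white nose: body 72 long (x) x 44 wide x 30 high, origin under its centre, x points to the white nose. Grip tab in blue (20 along x, 14 wide along y, from z 30 to 64) stands on its tail, centred at x -20, near the centre of mass. About 105 to 210 g. Lies loose on the bench; may be absent
- home_blue (a point): where the origin of cartridge_blue is when it is fully home in the blue lane (nose against the block); axes as the manifold's, on the bench, mid-lane. Lane 50 wide, floor is the bench, centred at y 30 of the manifold
- cartridge_orange: filter cartridge, orange with a white nose: body 72 long (x) x 44 wide x 30 high, origin under its centre, x points to the white nose. Grip tab in orange (20 along x, 14 wide along y, from z 30 to 64) stands on its tail, centred at x -20, near the centre of mass. About 105 to 210 g. Lies loose on the bench; may be absent
- home_orange (a point): where the origin of cartridge_orange is when it is fully home in the orange lane (nose against the block); axes as the manifold's, on the bench, mid-lane. Lane 50 wide, floor is the bench, centred at y -30 of the manifold
- cartridge_yellow: filter cartridge, yellow with a white nose: body 72 long (x) x 44 wide x 30 high, origin under its centre, x points to the white nose. Grip tab in yellow (20 along x, 14 wide along y, from z 30 to 64) stands on its tail, centred at x -20, near the centre of mass. About 105 to 210 g. Lies loose on the bench; may be absent
- home_yellow (a point): where the origin of cartridge_yellow is when it is fully home in the yellow lane (nose against the block); axes as the manifold's, on the bench, mid-lane. Lane 50 wide, floor is the bench, centred at y -90 of the manifold
- seam0 (a point): point 0 of 0 to 7 along the gasket line, on the block's top, 0 beside the green dot, 7 beside the red dot; manifold x 85, y 100. The line is 5 wide and straight between neighbouring points
- seam1 (a point): point 1 of 0 to 7 along the gasket line, on the block's top, 0 beside the green dot, 7 beside the red dot; manifold x 85, y 65. The line is 5 wide and straight between neighbouring points
- seam2 (a point): point 2 of 0 to 7 along the gasket line, on the block's top, 0 beside the green dot, 7 beside the red dot; manifold x 85, y 30. The line is 5 wide and straight between neighbouring points
- seam3 (a point): point 3 of 0 to 7 along the gasket line, on the block's top, 0 beside the green dot, 7 beside the red dot; manifold x 68, y 10. The line is 5 wide and straight between neighbouring points
- seam4 (a point): point 4 of 0 to 7 along the gasket line, on the block's top, 0 beside the green dot, 7 beside the red dot; manifold x 52, y -10. The line is 5 wide and straight between neighbouring points
- seam5 (a point): point 5 of 0 to 7 along the gasket line, on the block's top, 0 beside the green dot, 7 beside the red dot; manifold x 35, y -30. The line is 5 wide and straight between neighbouring points
- seam6 (a point): point 6 of 0 to 7 along the gasket line, on the block's top, 0 beside the green dot, 7 beside the red dot; manifold x 35, y -65. The line is 5 wide and straight between neighbouring points
- seam7 (a point): point 7 of 0 to 7 along the gasket line, on the block's top, 0 beside the green dot, 7 beside the red dot; manifold x 35, y -100. The line is 5 wide and straight between neighbouring points

How it is judged (in metres and radians):
On the way, in this order (a step that is already met when the one before it is completed fails the run):
1. every cartridge present is fully home in the lane of its colour (x of cartridge_green in the frame of home_green between -0.004 and 0.004 m and y of cartridge_green in the frame of home_green between -0.006 and 0.006 m and z of cartridge_green in the frame of home_green below 0.006 m and angle between the x axis of cartridge_green and the x axis of home_green, either way round below 0.12 rad and x of cartridge_blue in the frame of home_blue between -0.004 and 0.004 m and y of cartridge_blue in the frame of home_blue between -0.006 and 0.006 m and z of cartridge_blue in the frame of home_blue below 0.006 m and angle between the x axis of cartridge_blue and the x axis of home_blue, either way round below 0.12 rad and x of cartridge_orange in the frame of home_orange between -0.004 and 0.004 m and y of cartridge_orange in the frame of home_orange between -0.006 and 0.006 m and z of cartridge_orange in the frame of home_orange below 0.006 m and angle between the x axis of cartridge_orange and the x axis of home_orange, either way round below 0.12 rad and x of cartridge_yellow in the frame of home_yellow between -0.004 and 0.004 m and y of cartridge_yellow in the frame of home_yellow between -0.006 and 0.006 m and z of cartridge_yellow in the frame of home_yellow below 0.006 m and angle between the x axis of cartridge_yellow and the x axis of home_yellow, either way round below 0.12 rad), for 0.2 s.
2. gas valve open (value of joint valve above 0.8 rad), for 0.2 s.
3. wand tip passes seam point 0 slowly, within 9 mm of it, gas on (distance between wand and seam0 below 0.009 m and linear speed of wand below 0.06 m/s and value of joint valve above 0.8 rad), for 0.1 s.
4. wand tip passes seam point 1 slowly, within 9 mm of it, gas on (distance between wand and seam1 below 0.009 m and linear speed of wand below 0.06 m/s and value of joint valve above 0.8 rad), for 0.1 s.
5. wand tip passes seam point 2 slowly, within 9 mm of it, gas on (distance between wand and seam2 below 0.009 m and linear speed of wand below 0.06 m/s and value of joint valve above 0.8 rad), for 0.1 s.
6. wand tip passes seam point 3 slowly, within 9 mm of it, gas on (distance between wand and seam3 below 0.009 m and linear speed of wand below 0.06 m/s and value of joint valve above 0.8 rad), for 0.1 s.
7. wand tip passes seam point 4 slowly, within 9 mm of it, gas on (distance between wand and seam4 below 0.009 m and linear speed of wand below 0.06 m/s and value of joint valve above 0.8 rad), for 0.1 s.
8. wand tip passes seam point 5 slowly, within 9 mm of it, gas on (distance between wand and seam5 below 0.009 m and linear speed of wand below 0.06 m/s and value of joint valve above 0.8 rad), for 0.1 s.
9. wand tip passes seam point 6 slowly, within 9 mm of it, gas on (distance between wand and seam6 below 0.009 m and linear speed of wand below 0.06 m/s and value of joint valve above 0.8 rad), for 0.1 s.
10. wand tip passes seam point 7 slowly, within 9 mm of it, gas on (distance between wand and seam7 below 0.009 m and linear speed of wand below 0.06 m/s and value of joint valve above 0.8 rad), for 0.1 s.
At the end, for the whole second after the job is handed in: Every cartridge present lies in the lane of its colour within 4 mm of fully home (6 mm sideways, 0.12 rad) and at rest; the valve is below 0.2 rad; the wand hangs upright (0.12 rad) and at rest in its stand, tip within 15 mm of stand_rest (all of step 1 and value of joint valve below 0.2 rad and distance between wand and stand_rest below 0.015 m and angle between wand's own z axis and vertical below 0.12 rad and linear speed of each of wand, cartridge_green, cartridge_blue, cartridge_orange, cartridge_yellow below 0.02 m/s); the robot touches nothing.
It fails at once if the amber bottle or a vial is pushed more than 4 cm (distance of any of amber_bottle, vial_a, vial_b from where it was at the start of the episode above 0.04 m).
It fails at once if the amber bottle or a vial is knocked over (angle between any of amber_bottle, vial_a, vial_b's own z axis and vertical above 0.6 rad).
It fails at once if the wand is pressed hard on the manifold (over 20 N) (contact force between wand and manifold above 20 N).
Of cartridge_green, cartridge_blue, cartridge_orange, cartridge_yellow only 2 to 4 are there at a start; the rules pass over those that are not, and their reading is None.
At some moment in a run one of cartridge_green, cartridge_blue, cartridge_orange, cartridge_yellow may be knocked a few centimetres aside while the robot is not near it.
It also fails if it takes over 210 s, if anything falls off the work surface, if the arm or the gripper's body presses on something with over 40 N, if the wrist force passes 120 N, or if a joint passes its speed limit or range.

## Working session

There is one attempt and no reset: what is moved stays moved. The work goes in short steps, Python scripts to look and compute and a shell command to move; the robot and the scene stay as the last step left them, time stands still between calls to the robot, and variables do not carry over. Pictures are saved under pics/ and viewed, at most 14 in all, crops included, and the job is handed in when it is done.

```bash
mkdir -p pics; cat > h.py <<'E'
import numpy as np, cv2
from rig import robot, cams
from scipy.spatial.transform import Rotation as R
def snap(n,f):
    p,d=cams.capture(n); cv2.imwrite('pics/'+f+'.png',p[:,:,::-1]); np.savez('pics/'+f+'.npz',p=p,d=d); return p,d
def cloud(n,d):
    c=cams.calibration(n);K=np.array(c['K']);v,u=np.mgrid[:d.shape[0],:d.shape[1]]
    P=np.stack([(u-K[0,2])/K[0,0]*d,(v-K[1,2])/K[1,1]*d,d],-1)
    return P@np.array(c['rotation']).T+np.array(c['origin'])
E
python3 - <<'E'
from h import *
for n in('top','scene'):
    p,d=snap(n,n); c=cams.calibration(n);print(n,c)
s=robot.observe();print(s,robot.grip_depth)
print(R.from_rotvec(s['orientation']).as_matrix().round(3))
E
```

```text
top {'K': array([[423.85941501,   0.        , 317.97896979],
       [  0.        , 423.85941501, 200.61694831],
       [  0.        ,   0.        ,   1.        ]]), 'origin': array([ 425.52054763,  -75.96434087, 1351.6377092 ]), 'rotation': array([-2.13954194,  2.14283441, -0.12808579])}
scene {'K': array([[462.14874287,   0.        , 311.87021299],
       [  0.        , 462.14874287, 199.22320551],
       [  0.        ,   0.        ,   1.        ]]), 'origin': array([1345.11676756,    7.47157227,  843.10664426]), 'rotation': array([-1.67752412, -1.88325738,  0.75877039])}
{'clock': 0.1, 'joints': array([-1.32012166e+00,  2.45732410e-01,  1.55890320e+00, -2.81239708e-05,
        1.33869708e+00, -1.74109838e-01]), 'qd': array([-0.0004286 , -0.0023251 , -0.00244948,  0.00097955, -0.00017852,
        0.00047497]), 'joint_torque': array([ 6.45104883e-04, -4.30667639e+01, -3.27130258e+01, -5.85484872e-05,
        2.79110871e-03,  5.67222685e-06]), 'eef_pos': array([ 267.74677873, -591.73914454,  230.29211836]), 'orientation': array([-3.06929845e+00, -6.61888233e-01,  1.47480051e-04]), 'wrist_force': array([ 0.14538694, -0.5414465 ,  0.19173971]), 'wrist_torque': array([ 0.00037211, -0.04246225, -0.03982816]), 'finger_force': 0.0, 'gripper_width': 1.0049103226262814} 18.700000000000003
[[ 0.911  0.412 -0.   ]
 [ 0.412 -0.911  0.002]
 [ 0.    -0.002 -1.   ]]
```

View pics/top.png

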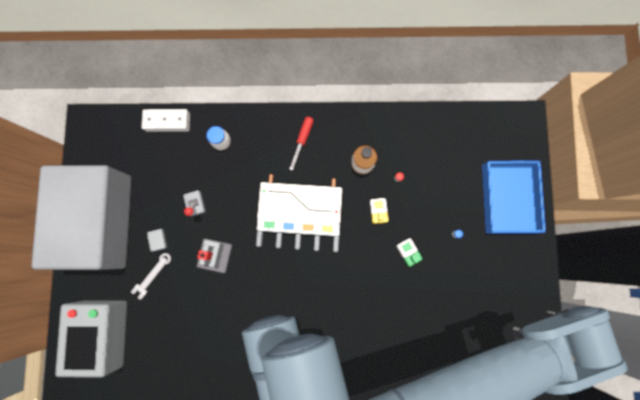

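View pics/scene.png

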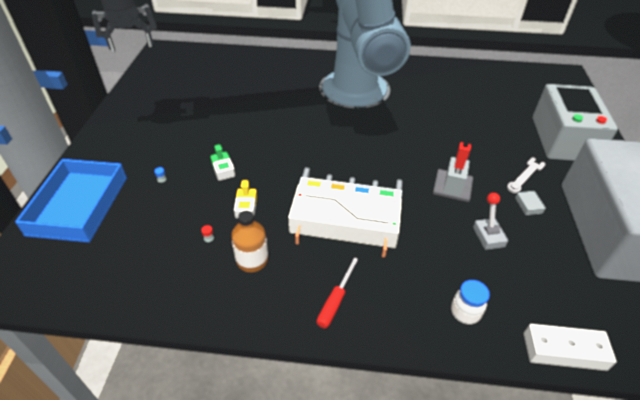

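The top view shows the manifold (258–342, 183–250) with its lanes toward the robot. A yellow cartridge is at (379,211), green at (409,252), the stand with wand at (213,255), the valve at (194,204), the bottle at (364,160), and vials at (399,177) and (458,234). Blue and orange are absent.

```bash
sed -i "s/np.array(c\['rotation'\]).T/R.from_rotvec(c['rotation']).as_matrix().T/" h.py
cat >> h.py <<'E'
def pix(n,u,v,z):
    "pixel -> world point on plane z"
    c=cams.calibration(n);K=np.array(c['K']);M=R.from_rotvec(c['rotation']).as_matrix();o=np.array(c['origin'])
    r=M@np.array([(u-K[0,2])/K[0,0],(v-K[1,2])/K[1,1],1.]);return o+r*(z-o[2])/r[2]
def proj(n,P):
    c=cams.calibration(n);K=np.array(c['K']);M=R.from_rotvec(c['rotation']).as_matrix()
    q=(np.atleast_2d(P)-np.array(c['origin']))@M;return q[:,:2]/q[:,2:]*K[0,0]+K[:2,2]
def tophat(P,m):
    q=P[m];q=q[:,:2].astype(np.float32);return cv2.minAreaRect(q),len(q)
E
python3 - <<'E'
from h import *
z=np.load('pics/top.npz');p,d=z['p'],z['d'];P=cloud('top',d)
im=cv2.resize(p[175:275,180:310],None,fx=6,fy=6,interpolation=cv2.INTER_CUBIC);cv2.imwrite('pics/t1.png',im[:,:,::-1])
im=cv2.resize(p[165:275,300:430],None,fx=5.4,fy=5.4,interpolation=cv2.INTER_CUBIC);cv2.imwrite('pics/t2.png',im[:,:,::-1])
v,u=np.mgrid[:400,:640]
def box(a,b,c,e):return (u>=a)&(u<b)&(v>=c)&(v<e)
Z=P[...,2]
print('bench',np.median(Z[270:290,420:450]))
for n,b,lo,hi in[('block',box(250,350,178,240),50,62),('yb',box(365,392,195,226),24,36),('yt',box(365,392,195,226),52,75),('gb',box(393,428,234,270),24,36),('gt',box(393,428,234,270),52,75),('valvebase',box(180,210,185,220),18,30),('ball',box(175,210,185,225),75,115),('prongs',box(190,240,230,280),62,76),('standbase',box(190,240,230,280),4,12),('cap',box(190,240,230,280),120,145)]:
    print(n,tophat(P,b&(Z>lo)&(Z<hi)),np.median(P[b&(Z>lo)&(Z<hi)],0))
E
```

```text
bench 0.21938397362760043
block (((583.0816650390625, 8.621383666992188), (250.0515594482422, 145.9573211669922), 85.44546508789062), 2770) [598.50172882   4.2473866   54.8439892 ]
yb (((578.3980712890625, -240.49032592773438), (71.34938049316406, 43.8505859375), 6.09474515914917), 273) [ 582.2247581  -236.82784222   29.80427541]
yt (((559.5029296875, -242.46070861816406), (18.250133514404297, 14.307026863098145), 4.87189245223999), 34) [ 557.29089397 -242.5656131    63.75302542]
gb (((448.90692138671875, -331.3871765136719), (71.91380310058594, 44.307350158691406), 28.792617797851562), 284) [ 451.59043022 -329.22657798   29.73791205]
gt (((431.6398010253906, -341.3111877441406), (19.54729461669922, 14.072953224182129), 31.603418350219727), 38) [ 431.45312243 -340.47177666   63.31587622]
valvebase (((605.0408325195312, 346.52740478515625), (70.99897766113281, 50.10023880004883), 16.974641799926758), 236) [613.47681978 340.16005949  24.03446832]
ball (((571.2470092773438, 336.1811828613281), (21.901838302612305, 22.678579330444336), 1.3308781385421753), 61) [568.98923242 334.07146775 102.35380244]
prongs (((445.3540344238281, 278.2193298339844), (46.88336944580078, 71.13806915283203), 77.51840209960938), 214) [454.17332692 269.56292343  69.34628198]
standbase (((441.189453125, 276.92437744140625), (146.0544891357422, 157.6142578125), 3.579810619354248), 387) [424.10505071 255.31371159   6.85090951]
cap (((439.1875, 279.08721923828125), (24.07825469970703, 23.817340850830078), 77.78055572509766), 80) [438.51968506 276.84666778 134.6705154 ]
```

View pics/t1.png

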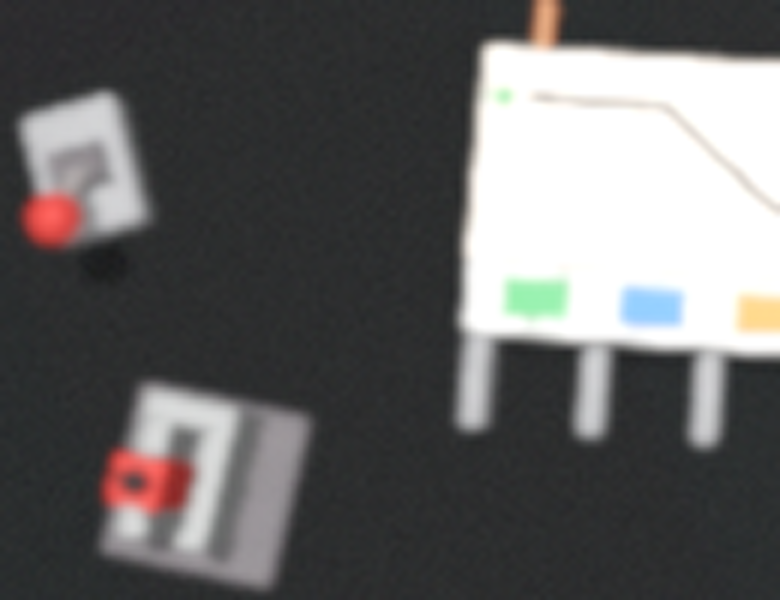

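View pics/t2.png

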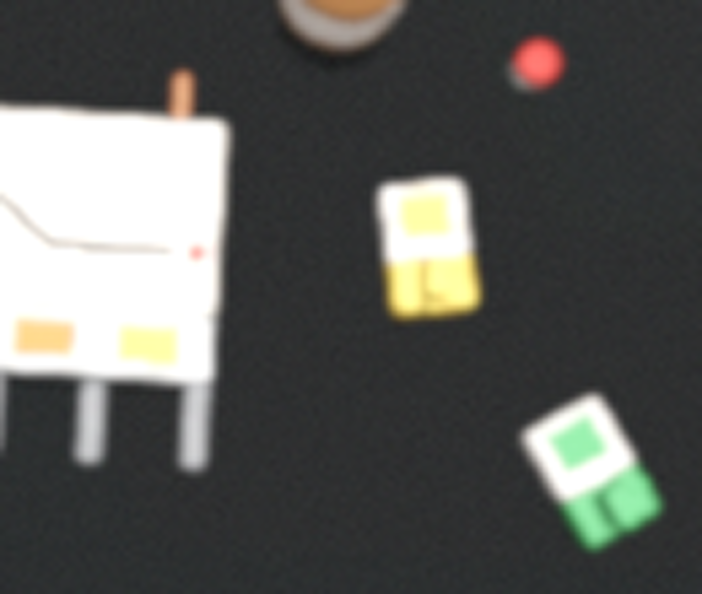

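The crops agree with the given sizes: the fork opens toward the robot, the lever leans toward the robot, and both noses point away. I'll check the derived frames numerically and with an overlay.

```bash
cat >> h.py <<'E'
class F:
    def __init__(s,x,y,deg): s.o=np.array([x,y,0.]);s.deg=deg;s.M=R.from_euler('z',deg,degrees=True).as_matrix()
    def __call__(s,x,y,z=0): return s.o+s.M@np.array([x,y,z],float)
man=F(546.2,11.5,-4.55); stand=F(439.4,279.3,-12.4); valve=F(605,346.5,17)
def go(p,deg,q=None,yaw=None):
    "tool-frame shift (cm) and turn about tool z from current (or given) TCP to p, yaw deg"
    s=robot.observe(); M=R.from_rotvec(s['orientation']).as_matrix(); q=s['eef_pos'] if q is None else q
    yaw=np.degrees(np.arctan2(M[1,0],M[0,0])) if yaw is None else yaw
    a=np.radians(yaw); T=np.array([[np.cos(a),np.sin(a),0],[np.sin(a),-np.cos(a),0],[0,0,-1]])
    print('yaw',round(yaw,1),'at',np.round(q,1),'shift cm',(T.T@(np.array(p)-q)/10).round(2),'turn z',round(np.radians(((yaw-deg)+180)%360-180),3))
E
python3 - <<'E'
from h import *
z=np.load('pics/top.npz');p,d=z['p'],z['d'];P=cloud('top',d)
im=cv2.resize(p[165:275,180:430],None,fx=3.2,fy=3.2,interpolation=cv2.INTER_CUBIC)[:,:,::-1].copy()
def dot(q,c=(255,0,255)):
    for u,v in proj('top',q): cv2.circle(im,(int((u-180+.5)*3.2),int((v-165+.5)*3.2)),2,c,-1)
dot([man(x,y,55) for x in(0,110) for y in(-125,125)]);dot([man(-85,y,20) for y in(-65,-55,-5,5,55,65)]);dot([man(-36,y,46) for y in(-125,125)],(255,255,0))
S=[(85,100),(85,65),(85,30),(68,10),(52,-10),(35,-30),(35,-65),(35,-100)]
dot([man(x,y,55) for x,y in S],(0,0,255))
dot([stand(x,y,8) for x in(-45,45) for y in(-45,45)]);dot([valve(x,y,25) for x in(-35,35) for y in(-25,25)])
cv2.imwrite('pics/ov.png',im)
Mi=man.M.T@((P-man.o).reshape(-1,3).T);Mi=Mi.T
for a,b in[(-84,-40),(-34,-4),(5,40),(60,108)]:
    k=(Mi[:,0]>a)&(Mi[:,0]<b)&(abs(Mi[:,1])<120); print(a,b,np.percentile(Mi[k,2],[5,50,95]).round(1))
k=(Mi[:,2]>12)&(Mi[:,2]<24)&(Mi[:,0]<-40)&(Mi[:,0]>-100)&(abs(Mi[:,1])<70);print('walls x',Mi[k,0].min(),np.histogram(Mi[k,1],bins=range(-75,80,10)))
for n,(u,v) in dict(bottle=(364,154),va=(458,234),vb=(399,177)).items(): print(n,P[v,u])
E
```

```text
-84 -40 [-4.8  0.6 25.4]
-34 -4 [41.5 46.  50. ]
5 40 [50.5 54.8 59.2]
60 108 [50.4 54.9 59.4]
walls x -85.46102481366762 (array([ 7, 38,  0,  0,  0,  0,  7, 39,  0,  0,  0,  0,  9, 37,  0]), array([-75, -65, -55, -45, -35, -25, -15,  -5,   5,  15,  25,  35,  45,
        55,  65,  75]))
bottle [ 728.52659846 -187.05313182  150.72590706]
va [ 503.28073536 -482.76904438   36.53106508]
vb [ 683.33256705 -307.04259083   32.83392794]
```

View pics/ov.png

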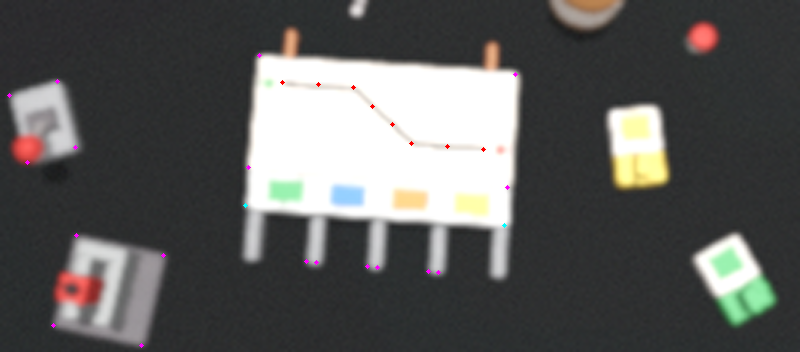

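The overlay dots land on the block corners, gasket knees and base corners, so the frames are good. Next is the green cartridge.

```bash
sed -i 's/man=F(546.2,11.5/man=F(546.2,11.2/' h.py; python3 -c "
from h import *
go([431.5,-341.2,120],28.8)
p=man(-130-20,90,0);print(p);go([*p[:2],62],-4.55,q=np.array([431.5,-341.2,62]),yaw=28.8)
go([*p[:2],62],-4.55,q=np.array([431.5,-341.2,62]),yaw=-4.55)"
```

```text
yaw 24.3 at [ 267.7 -591.7  230.3] shift cm [ 25.25 -16.08  11.03] turn z -0.078
[403.81234077 112.81571975   0.        ]
yaw 28.8 at [ 431.5 -341.2   62. ] shift cm [ 19.45 -41.12   0.  ] turn z 0.582
yaw -4.5 at [ 431.5 -341.2   62. ] shift cm [ -6.36 -45.04   0.  ] turn z 0.0
```

```bash
python3 -m inch '[[[2.53,-1.61,1.1,0,0,0,1],[2.53,-1.61,1.1,0,0,0,1],[2.53,-1.61,1.1,0,0,0,1],[2.53,-1.61,1.1,0,0,0,1],[2.53,-1.61,1.1,0,0,0,1],[2.53,-1.61,1.1,0,0,0,1],[2.53,-1.61,1.1,0,0,0,1],[2.53,-1.61,1.1,0,0,0,1],[2.53,-1.61,1.1,0,0,0,1],[2.53,-1.61,1.1,0,0,0,1],[0,0,0,0,0,-0.078,0.7],[0,0,0,0,0,0,0.7]]]' 60; python3 -c "
from h import *
go([431.5,-341.2,40],28.8)"
```

```text
clock: 1.1
eef_pos: [432.1, -339.2, 119.9]
orientation: [-3.039, -0.787, 0.002]
wrist_force: [-0.3, -0.7, 0.1]
gripper_width: 0.751
finger_force: 0.0
yaw 29.0 at [ 432.1 -339.2  119.9] shift cm [-0.15  0.15  7.99] turn z 0.004
```

```bash
python3 -m inch '[[[-0.15,0.15,2,0,0,0,0.7],[0,0,2,0,0,0,0.6],[0,0,2,0,0,0,0.6],[0,0,2,0,0,0,0.6],[0,0,0,0,0,0,0.6],[0,0,0,0,0,0,0],[0,0,0,0,0,0,0],[0,0,0,0,0,0,0],[0,0,0,0,0,0,0],[0,0,0,0,0,0,0],[0,0,0,0,0,0,0],[0,0,0,0,0,0,0]]]'; python3 -m inch '[[[0,0,-0.7,0,0,0,0],[0,0,-0.8,0,0,0,0],[0,0,-0.8,0,0,0,0],[0,0,0,0,0,0,0]]]'
```

```text
clock: 2.1
eef_pos: [432.1, -344.2, 42.7]
orientation: [3.041, 0.781, 0.001]
wrist_force: [-1.5, 0.8, 6.0]
gripper_width: 0.149
finger_force: 63.1
clock: 2.43
eef_pos: [432.4, -344.2, 66.4]
orientation: [3.04, 0.781, 0.002]
wrist_force: [-0.5, -0.2, -1.9]
gripper_width: 0.15
finger_force: 62.0
```

```bash
python3 -m inch '[[[0,0,0,0,0,0.116,0],[0,0,0,0,0,0.116,0],[0,0,0,0,0,0.116,0],[0,0,0,0,0,0.116,0],[0,0,0,0,0,0.116,0],[0,0,0,0,0,0,0],[0,0,0,0,0,0,0]]]'; python3 -c "
from h import *
p=man(-150,90,0);go([*p[:2],62],-4.55)"
```

```text
clock: 3.02
eef_pos: [431.4, -343.2, 64.3]
orientation: [-3.139, 0.117, 0.0]
wrist_force: [0.0, -0.3, -2.3]
gripper_width: 0.147
finger_force: 62.0
yaw -4.3 at [ 431.4 -343.2   64.3] shift cm [ -6.14 -45.27   0.23] turn z 0.005
```

```bash
python3 -m inch '[[[-0.5,-3.7,0,0,0,0.005,0],[-0.5,-3.8,0,0,0,0,0],[-0.5,-3.8,0,0,0,0,0],[-0.5,-3.8,0,0,0,0,0],[-0.5,-3.8,0,0,0,0,0],[-0.5,-3.8,0,0,0,0,0],[-0.5,-3.8,0,0,0,0,0],[-0.5,-3.8,0,0,0,0,0],[-0.5,-3.8,0,0,0,0,0],[-0.5,-3.8,0,0,0,0,0],[-0.5,-3.8,0,0,0,0,0],[-0.5,-3.7,0,0,0,0,0]]]';python3 -m inch '[[[0,0,0,0,0,0,0],[0,0,0,0,0,0,0],[0,0,0,0,0,0,0],[0,0,0,0,0,0,0]]]'; python3 -c "
from h import *
p=man(-150,90,0);go([*p[:2],42.7],-4.55)
snap('top','g1');p=np.load('pics/g1.npz')['p'];cv2.imwrite('pics/g1c.png',cv2.resize(p[165:320,180:400],None,fx=3.4,fy=3.4,interpolation=cv2.INTER_CUBIC)[:,:,::-1])"
```

```text
clock: 4.02
eef_pos: [408.9, 115.9, 65.1]
orientation: [-3.139, 0.125, -0.003]
wrist_force: [0.5, -0.7, -0.1]
gripper_width: -0.0
finger_force: 0.0
clock: 4.35
eef_pos: [409.2, 113.1, 64.5]
orientation: [3.139, -0.13, 0.001]
wrist_force: [0.4, 0.3, 0.3]
gripper_width: -0.001
finger_force: 0.0
yaw -4.7 at [409.2 113.1  64.5] shift cm [-0.53  0.08  2.18] turn z -0.003
```

View pics/g1c.png

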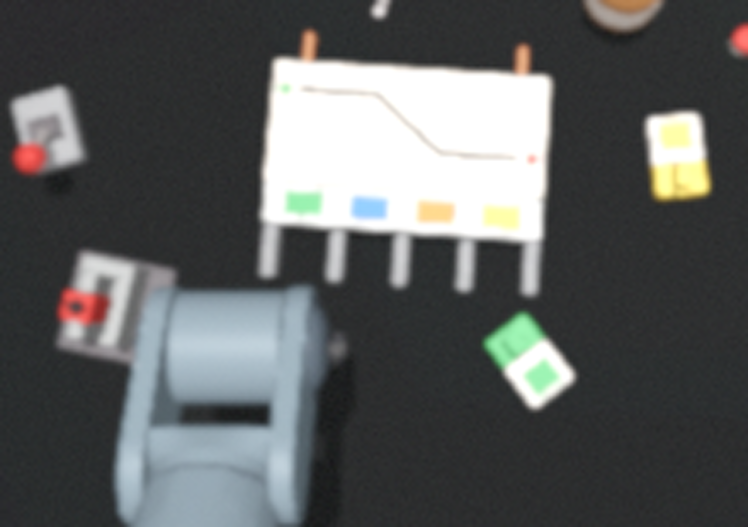

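The green cartridge slipped out of the grip during the fast swing. It now lies at crop (530,360), i.e. pixel (336,271), with its nose toward the robot. I'll re-measure, then regrip harder and move more slowly.

```bash
cat >> h.py <<'E'
def find(P,p,rect,hue):
    "cartridge: body rect + tab centre inside pixel box"
    a,b,c,e=rect; m=np.zeros(p.shape[:2],bool); m[c:e,a:b]=1; Z=P[...,2]
    body,n=tophat(P,m&(Z>24)&(Z<36)); tab,k=tophat(P,m&(Z>52)&(Z<75)); c=np.array(body[0]);t=np.array(tab[0])
    w,h=body[1];ang=body[2]+(0 if w>h else 90); d=np.degrees(np.arctan2(*(c-t)[::-1])); ang+=180*round((d-ang)/180)
    print(hue,'c',c.round(1),'size',np.round(body[1],1),'tab',t.round(1),n,k,'yaw',round(ang,1),'dir',round(d,1))
E
python3 - <<'E'
from h import *
z=np.load('pics/g1.npz');P=cloud('top',z['d']);find(P,z['p'],(318,354,252,290),'g');find(P,z['p'],(362,392,192,228),'y')
print(robot.observe()['joints'])
E
```

```text
g c [ 392.4 -102.6] size [71.7 43.8] tab [408.3 -90.9] 301 31 yaw -143.0 dir -143.7
y c [ 579.1 -240.6] size [72.3 44.1] tab [ 558.9 -242.7] 271 32 yaw 5.5 dir 5.7
[ 8.99241013e-04 -5.83899712e-02  2.22493088e+00 -1.26607282e-04
  9.74725881e-01  1.65555719e+00]
```

```bash
python3 -m inch '[[[0,0,-2.5,0,0,0,0.3],[0,0,-2.5,0,0,0,0.6],[0,2.5,0,0,0,0,0.6],[0,2.5,0,0,0,0,0.6],[0,2.5,0,0,0,0,0.6],[0,2.5,0,0,0,0,0.6],[0,2.5,0,0,0,0,0.6],[0,2.5,0,0,0,0,0.6],[0,2.5,0,0,0,0,0.6],[0,2.5,0,0,0,0,0.6]]]' 110; python3 -m inch '[[[0,0,0,0,0,-0.121,0.6],[0,0,0,0,0,-0.121,0.6],[0,0,0,0,0,-0.121,0.6],[0,0,0,0,0,-0.121,0.6],[0,0,0,0,0,-0.121,0.6],[0,0,0,0,0,-0.121,0.6],[0,0,0,0,0,0,0.6],[0,0,0,0,0,0,0.6],[0,0,0,0,0,0,0.6]]]'; python3 -c "
from h import *
go([408.3,-90.8,38],37)"
```

```text
clock: 5.23
eef_pos: [391.8, -87.7, 114.4]
orientation: [3.138, -0.133, 0.001]
wrist_force: [1.3, 0.7, -0.3]
gripper_width: 0.599
finger_force: 0.0
clock: 5.98
eef_pos: [392.2, -85.9, 114.3]
orientation: [2.982, 0.988, 0.0]
wrist_force: [-0.4, -0.5, 0.2]
gripper_width: 0.596
finger_force: 0.0
yaw 36.7 at [392.2 -85.9 114.3] shift cm [1.   1.36 7.63] turn z -0.006
```

```bash
python3 -m inch '[[[1,1.36,0,0,0,-0.006,0.6],[0,0,1.9,0,0,0,0.6],[0,0,1.9,0,0,0,0.6],[0,0,1.9,0,0,0,0.6],[0,0,1.9,0,0,0,0.6],[0,0,0,0,0,0,0.6],[0,0,0,0,0,0,0.6]]]'; python3 -m inch '[[[0,0,0,0,0,0,0],[0,0,0,0,0,0,0],[0,0,0,0,0,0,0],[0,0,0,0,0,0,0],[0,0,0,0,0,0,0],[0,0,0,0,0,0,0],[0,0,-0.5,0,0,0,0],[0,0,-1,0,0,0,0],[0,0,-1,0,0,0,0],[0,0,0,0,0,0,0],[0,0,0,0,0,0,0]]]'
```

```text
clock: 6.57
eef_pos: [407.7, -89.9, 37.7]
orientation: [-2.976, -1.0, 0.003]
wrist_force: [0.9, -0.6, -0.4]
gripper_width: 0.606
finger_force: 0.0
clock: 7.48
eef_pos: [409.2, -90.5, 64.4]
orientation: [2.975, 1.002, 0.003]
wrist_force: [-0.3, -0.2, -1.9]
gripper_width: 0.139
finger_force: 107.5
```

```bash
python3 -m inch '[[[-0.7,-0.5,0,0,0,0,0],[-0.7,-0.5,0,0,0,0,0],[-0.6,-0.5,0,0,0,0,0],[0,0,0,0,0,-0.05,0],[0,0,0,0,0,-0.1,0],[0,0,0,0,0,-0.1,0],[0,0,0,0,0,-0.1,0],[0,0,0,0,0,-0.1,0],[0,0,0,0,0,-0.1,0],[0,0,0,0,0,-0.1,0],[0,0,0,0,0,-0.1,0],[0,0,0,0,0,-0.1,0]]]'; python3 -m inch '[[[0,0,0,0,0,-0.1,0],[0,0,0,0,0,-0.1,0],[0,0,0,0,0,-0.1,0],[0,0,0,0,0,-0.1,0],[0,0,0,0,0,-0.1,0],[0,0,0,0,0,-0.1,0],[0,0,0,0,0,-0.1,0],[0,0,0,0,0,-0.1,0],[0,0,0,0,0,-0.1,0],[0,0,0,0,0,-0.1,0],[0,0,0,0,0,-0.1,0],[0,0,0,0,0,-0.1,0]]]';  python3 -m inch '[[[0,0,0,0,0,-0.1,0],[0,0,0,0,0,-0.1,0],[0,0,0,0,0,-0.1,0],[0,0,0,0,0,-0.06,0],[0,0,0,0,0,0,0],[0,0,0,0,0,0,0],[0,0,0,0,0,0,0]]]'; python3 -c "
from h import *
p=man(-150,90,0);go([*p[:2],64],175.45)"
```

```text
clock: 8.48
eef_pos: [382.3, -90.0, 62.8]
orientation: [-2.293, -2.146, 0.001]
wrist_force: [-0.7, -0.2, -1.4]
gripper_width: 0.143
finger_force: 107.4
clock: 9.48
eef_pos: [382.3, -90.0, 62.7]
orientation: [-0.681, -3.066, -0.001]
wrist_force: [0.3, -0.4, -1.8]
gripper_width: 0.14
finger_force: 107.4
clock: 10.07
eef_pos: [383.0, -90.2, 63.1]
orientation: [-0.131, -3.138, -0.0]
wrist_force: [-0.2, -1.0, -1.8]
gripper_width: 0.137
finger_force: 107.4
yaw 175.2 at [383.  -90.2  63.1] shift cm [-0.39 20.4  -0.09] turn z -0.004
```

```bash
python3 -m inch '[[[0,0.6,0,0,0,0,0],[0,1.2,0,0,0,0,0],[0,1.8,0,0,0,0,0],[-0.2,2.2,0,0,0,0,0],[-0.2,2.2,0,0,0,0,0],[0,2.2,0,0,0,0,0],[0,2.2,0,0,0,0,0],[0,2.2,0,0,0,0,0],[0,2,0,0,0,0,0],[0,1.8,0,0,0,0,0],[0,1.2,0,0,0,0,0],[0,0.8,0,0,0,0,0]]]';python3 -m inch '[[[0,0,0,0,0,0,0],[0,0,0,0,0,0,0],[0,0,0,0,0,0,0],[0,0,0,0,0,0,0]]]'; python3 -c "
from h import *
p=man(-150,90,0);go([*p[:2],40],175.45)
p,d=snap('wrist','w1');snap('scene','s1')"
```

```text
clock: 11.07
eef_pos: [403.8, 114.2, 63.2]
orientation: [-0.127, -3.139, -0.0]
wrist_force: [0.3, 0.4, -2.1]
gripper_width: 0.139
finger_force: 107.6
clock: 11.4
eef_pos: [404.2, 112.2, 63.3]
orientation: [-0.13, -3.139, 0.0]
wrist_force: [-0.2, 0.0, -0.7]
gripper_width: 0.144
finger_force: 107.6
yaw 175.3 at [404.2 112.2  63.3] shift cm [0.04 0.06 2.33] turn z -0.003
```

View pics/w1.png

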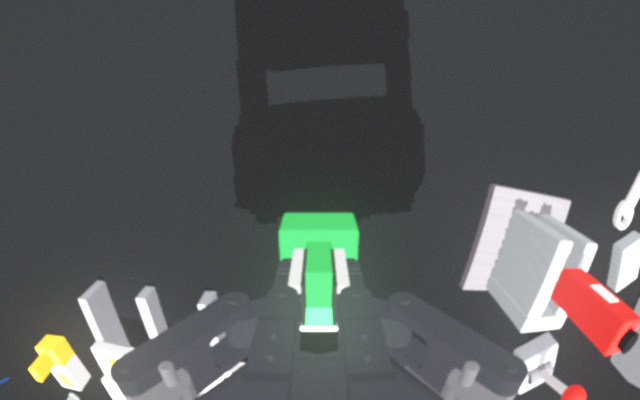

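The wrist view shows the green tab squarely between the pads (318,270), its tail facing the camera and the body straight. Lowering and sliding it in.

```bash
python3 -m inch '[[[0,0.06,0.6,0,0,0,0],[0,0,0.8,0,0,0,0],[0,0,0.7,0,0,0,0],[0,0,0.3,0,0,0,0],[0,0,0,0,0,0,0],[0,0,0,0,0,0,0]]]';python3 -m inch '[[[-0.3,0,0,0,0,0,0],[-0.5,0,0,0,0,0,0],[-0.5,0,0,0,0,0,0],[-0.5,0,0,0,0,0,0],[-0.5,0,0,0,0,0,0],[-0.5,0,0,0,0,0,0],[-0.5,0,0,0,0,0,0],[-0.5,0,0,0,0,0,0],[-0.4,0,0,0,0,0,0],[-0.3,0,0,0,0,0,0],[0,0,0,0,0,0,0]]]'; python3 -c "
from h import *
p=man(-56,90,0);go([*p[:2],40],175.45)"
```

```text
clock: 12.0
eef_pos: [403.6, 113.1, 39.8]
orientation: [-0.128, -3.135, 0.001]
wrist_force: [-9.1, -1.9, 15.3]
gripper_width: 0.143
finger_force: 110.1
clock: 12.92
eef_pos: [449.1, 109.8, 39.8]
orientation: [-0.128, -3.137, -0.0]
wrist_force: [-5.3, 0.2, 12.2]
gripper_width: 0.134
finger_force: 109.6
yaw 175.3 at [449.1 109.8  39.8] shift cm [-4.86 -0.05 -0.02] turn z -0.002
```

```bash
python3 -m inch '[[[0,-0.03,-0.1,0,0,0,0],[-0.4,0,0,0,0,0,0],[-0.5,0,0,0,0,0,0],[-0.5,0,0,0,0,0,0],[-0.5,0,0,0,0,0,0],[-0.5,0,0,0,0,0,0],[-0.5,0,0,0,0,0,0],[-0.5,0,0,0,0,0,0],[-0.5,0,0,0,0,0,0],[-0.3,0,0,0,0,0,0],[0,0,0,0,0,0,0]]]'; python3 -m inch '[[[-0.15,0,0,0,0,0,0],[-0.15,0,0,0,0,0,0],[0,0,0,0,0,0,0]]]';python3 -m inch '[[[-0.15,0,0,0,0,0,0],[-0.15,0,0,0,0,0,0],[0,0,0,0,0,0,0]]]'; python3 -c "
from h import *
p=man(-56,90,0);go([*p[:2],40],175.45)"
```

```text
clock: 13.83
eef_pos: [491.7, 105.8, 40.4]
orientation: [0.129, 3.138, 0.0]
wrist_force: [1.2, -0.6, -2.4]
gripper_width: 0.138
finger_force: 107.5
clock: 14.08
eef_pos: [494.0, 105.7, 40.3]
orientation: [0.128, 3.139, 0.0]
wrist_force: [-0.5, -0.4, -2.3]
gripper_width: 0.135
finger_force: 107.5
clock: 14.33
eef_pos: [495.4, 105.5, 39.9]
orientation: [-0.128, -3.135, 0.0]
wrist_force: [-6.3, -0.8, 3.6]
gripper_width: 0.135
finger_force: 108.5
yaw 175.3 at [495.4 105.5  39.9] shift cm [-0.21  0.   -0.01] turn z -0.002
```

```bash
python3 -m inch '[[[-0.1,0,0,0,0,0,0],[-0.1,0,0,0,0,0,0],[0,0,0,0,0,0,0]]]';  python3 -m inch '[[[0,0,0,0,0,0,0.2],[0,0,0,0,0,0,0.25],[0,0,0,0,0,0,0.25],[0,0,0,0,0,0,0.25],[0,0,0,0,0,0,0.25],[0,0,-1,0,0,0,0.25],[0,0,-2,0,0,0,0.25],[0,0,-3,0,0,0,0.3],[0,0,-3,0,0,0,0.6],[3,2,0,0,0,0,0.6],[3,2,0,0,0,0,0.6],[3,3,0,0,0,0,0.6]]]'
python3 -m inch '[[[0,-4,0,0,0,0,0.6],[0,-4,0,0,0,0,0.6],[0,-4,0,0,0,0,0.6],[0,-4,0,0,0,0,0.6],[0,-4,0,0,0,0,0.6],[0,-4,0,0,0,0,0.6],[0,-4,0,0,0,0,0.6],[0,-4,0,0,0,0,0.6],[0,-3,0,0,0,0,0.6]]]'
python3 -c "
from h import *
go([558.8,-242.6,100],185.8)
p,d=snap('top','g2');P=cloud('top',d);cv2.imwrite('pics/g2c.png',cv2.resize(p[165:285,230:400],None,fx=4.4,fy=4.4,interpolation=cv2.INTER_CUBIC)[:,:,::-1])
q=(P-man.o).reshape(-1,3)@man.M
for a,b,t in[(24,31,'body'),(55,70,'tab')]:
    k=(abs(q[:,1]-90)<22)&(q[:,0]>-100)&(q[:,0]<-37)&(q[:,2]>a)&(q[:,2]<b);print(t,k.sum(),q[k].min(0),q[k].max(0))"
```

```text
clock: 14.58
eef_pos: [495.4, 105.4, 40.0]
orientation: [-0.126, -3.129, 0.001]
wrist_force: [-14.9, -0.2, 12.4]
gripper_width: 0.138
finger_force: 109.7
clock: 15.58
eef_pos: [415.2, 181.7, 131.8]
orientation: [0.133, 3.136, 0.0]
wrist_force: [-0.2, 1.3, -0.7]
gripper_width: 0.599
finger_force: 0.0
clock: 16.33
eef_pos: [386.5, -170.1, 131.5]
orientation: [0.131, 3.137, -0.003]
wrist_force: [0.7, 0.4, -0.1]
gripper_width: 0.596
finger_force: 0.0
yaw 175.2 at [ 386.5 -170.1  131.5] shift cm [-17.77  -5.78   3.15] turn z -0.185
body 89 [-73.65614279  68.37039284  24.64986991] [-37.91346528 111.65160606  30.99611703]
tab 33 [-66.87558782  83.06186266  55.01083406] [-47.93235148  97.25506774  68.95460114]
```

View pics/g2c.png

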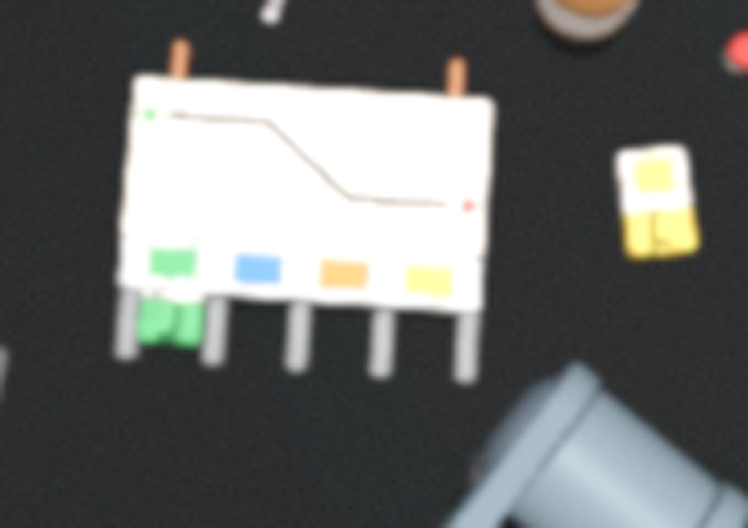

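Green is home: its tail sits level under the bar at crop (170,325), and the tab centre reads within 1.5 mm. Now yellow, at crop (657,203).

```bash
python3 -m inch '[[[-2.5,-0.8,0,0,0,0,0.6],[-2.5,-0.8,0,0,0,0,0.6],[-2.5,-0.8,0,0,0,0,0.6],[-2.5,-0.8,0,0,0,0,0.6],[-2.5,-0.8,0,0,0,0,0.6],[-2.5,-0.8,0,0,0,0,0.6],[-2.5,-0.8,0,0,0,0,0.6],[0,0,1.5,0,0,-0.09,0.6],[0,0,1.5,0,0,-0.095,0.6],[0,0,0,0,0,0,0.6],[0,0,0,0,0,0,0.6],[0,0,0,0,0,0,0.6]]]'; python3 -c "
from h import *
go([558.8,-242.6,38],185.8)"
```

```text
clock: 17.38
eef_pos: [556.9, -237.3, 101.4]
orientation: [-0.159, 3.137, -0.001]
wrist_force: [0.1, -0.0, -0.1]
gripper_width: 0.599
finger_force: 0.0
yaw -174.2 at [ 556.9 -237.3  101.4] shift cm [-0.13 -0.54  6.34] turn z 0.0
```

```bash
python3 -m inch '[[[-0.13,-0.54,0,0,0,0,0.6],[0,0,1.6,0,0,0,0.6],[0,0,1.6,0,0,0,0.6],[0,0,1.6,0,0,0,0.6],[0,0,1.5,0,0,0,0.6],[0,0,0,0,0,0,0.6],[0,0,0,0,0,0,0.6],[0,0,0,0,0,0,0],[0,0,0,0,0,0,0],[0,0,0,0,0,0,0],[0,0,0,0,0,0,0],[0,0,0,0,0,0,0]]]' 110; python3 -m inch '[[[0,0,0,0,0,0,0],[0,0,-0.5,0,0,0,0],[0,0,-1,0,0,0,0],[0,0,-1,0,0,0,0],[0,0,0,0,0,0.09,0],[0,0,0,0,0,0.09,0],[0,0,0,0,0,0,0],[0,0,0,0,0,0,0],[0,0,0,0,0,0,0]]]'; python3 -c "
from h import *
p=man(-150,-90,0);go([*p[:2],63],175.45)"
```

```text
clock: 18.38
eef_pos: [559.5, -243.2, 39.0]
orientation: [-0.162, 3.135, -0.003]
wrist_force: [-0.7, -0.6, 5.5]
gripper_width: 0.141
finger_force: 108.1
clock: 19.13
eef_pos: [558.4, -242.3, 62.5]
orientation: [0.118, 3.139, -0.0]
wrist_force: [-0.2, 0.1, -0.5]
gripper_width: 0.14
finger_force: 107.4
yaw 175.7 at [ 558.4 -242.3   62.5] shift cm [18.16 16.26 -0.05] turn z 0.005
```

```bash
python3 -m inch '[[[0.6,0,0,0,0,0,0],[1.2,0,0,0,0,0,0],[1.8,0,0,0,0,0,0],[2,0,0,0,0,0,0],[2,0,0,0,0,0,0],[2,0,0,0,0,0,0],[2,0,0,0,0,0,0],[2,0,0,0,0,0,0],[1.8,0.4,0,0,0,0,0],[1.2,0.8,0,0,0,0,0],[0.8,1.2,0,0,0,0,0],[0.8,1.6,0,0,0,0,0]]]';python3 -m inch '[[[0,2,0,0,0,0,0],[0,2,0,0,0,0,0],[0,2,0,0,0,0,0],[0,1.8,0,0,0,0,0],[0,1.6,0,0,0,0,0],[0,1.4,0,0,0,0,0],[0,1,0,0,0,0,0],[0,0.5,0,0,0,0,0],[0,0,0,0,0,0,0],[0,0,0,0,0,0,0],[0,0,0,0,0,0,0],[0,0,0,0,0,0,0]]]'; python3 -c "
from h import *
p=man(-150,-90,0);go([*p[:2],40],175.45);snap('wrist','w2')"
```

```text
clock: 20.13
eef_pos: [379.2, -188.5, 62.4]
orientation: [0.122, 3.139, -0.001]
wrist_force: [-0.2, -0.5, -0.5]
gripper_width: 0.141
finger_force: 107.4
clock: 21.13
eef_pos: [389.6, -66.5, 62.3]
orientation: [0.122, 3.139, -0.0]
wrist_force: [-0.4, 0.3, -1.6]
gripper_width: 0.143
finger_force: 107.5
yaw 175.6 at [389.6 -66.5  62.3] shift cm [ 0.01 -0.01  2.23] turn z 0.002
```

View pics/w2.png

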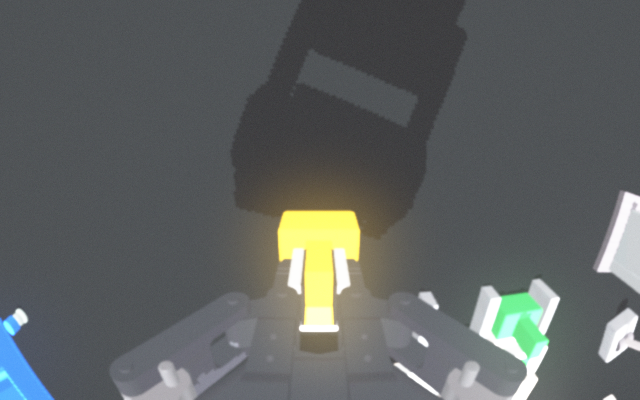

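Yellow is held square at (318,270), and green is visible in its lane at (518,320). Same slide as before.

```bash
python3 -m inch '[[[0,0,0.6,0,0,0,0],[0,0,0.8,0,0,0,0],[0,0,0.6,0,0,0,0],[0,0,0.2,0,0,0,0],[0,0,0,0,0,0,0],[0,0,0,0,0,0,0]]]';python3 -m inch '[[[-0.3,0,0,0,0,0,0],[-0.5,0,0,0,0,0,0],[-0.5,0,0,0,0,0,0],[-0.5,0,0,0,0,0,0],[-0.5,0,0,0,0,0,0],[-0.5,0,0,0,0,0,0],[-0.5,0,0,0,0,0,0],[-0.5,0,0,0,0,0,0],[-0.4,0,0,0,0,0,0],[-0.3,0,0,0,0,0,0],[0,0,0,0,0,0,0]]]'; python3 -c "
from h import *
p=man(-56,-90,0);go([*p[:2],40],175.45)"
```

```text
clock: 21.68
eef_pos: [389.3, -65.8, 39.8]
orientation: [-0.121, -3.139, -0.001]
wrist_force: [-0.4, 0.1, -1.5]
gripper_width: 0.139
finger_force: 107.7
clock: 22.6
eef_pos: [435.0, -69.5, 40.4]
orientation: [0.12, 3.139, -0.0]
wrist_force: [0.2, 0.2, -2.1]
gripper_width: 0.139
finger_force: 107.6
yaw 175.6 at [435.  -69.5  40.4] shift cm [-4.84 -0.09  0.04] turn z 0.003
```

```bash
python3 -m inch '[[[0,-0.05,0.05,0,0,0,0],[-0.4,0,0,0,0,0,0],[-0.5,0,0,0,0,0,0],[-0.5,0,0,0,0,0,0],[-0.5,0,0,0,0,0,0],[-0.5,0,0,0,0,0,0],[-0.5,0,0,0,0,0,0],[-0.5,0,0,0,0,0,0],[-0.5,0,0,0,0,0,0],[-0.3,0,0,0,0,0,0],[0,0,0,0,0,0,0]]]'; python3 -m inch '[[[-0.15,0,0,0,0,0,0],[-0.15,0,0,0,0,0,0],[0,0,0,0,0,0,0]]]';python3 -m inch '[[[-0.15,0,0,0,0,0,0],[-0.15,0,0,0,0,0,0],[0,0,0,0,0,0,0]]]'; python3 -m inch '[[[-0.1,0,0,0,0,0,0],[-0.1,0,0,0,0,0,0],[0,0,0,0,0,0,0]]]'; python3 -c "
from h import *
p=man(-56,-90,0);go([*p[:2],40],175.45)"
```

```text
clock: 23.52
eef_pos: [476.9, -73.2, 39.9]
orientation: [0.12, 3.139, -0.0]
wrist_force: [-0.1, 0.6, -0.7]
gripper_width: 0.142
finger_force: 107.6
clock: 23.77
eef_pos: [479.3, -73.3, 39.8]
orientation: [0.121, 3.139, -0.0]
wrist_force: [-0.0, -0.0, -1.1]
gripper_width: 0.139
finger_force: 107.6
clock: 24.02
eef_pos: [482.5, -73.6, 39.9]
orientation: [0.121, 3.139, -0.0]
wrist_force: [-0.9, 0.2, -1.6]
gripper_width: 0.139
finger_force: 107.6
clock: 24.27
eef_pos: [483.7, -73.6, 39.6]
orientation: [-0.12, -3.138, -0.0]
wrist_force: [-2.4, -0.8, 0.0]
gripper_width: 0.141
finger_force: 107.8
yaw 175.6 at [483.7 -73.6  39.6] shift cm [ 0.04 -0.05 -0.04] turn z 0.003
```

```bash
python3 -m inch '[[[-0.1,0,0,0,0,0,0],[-0.1,0,0,0,0,0,0],[-0.1,0,0,0,0,0,0],[0,0,0,0,0,0,0]]]';  python3 -m inch '[[[0,0,0,0,0,0,0.2],[0,0,0,0,0,0,0.25],[0,0,0,0,0,0,0.25],[0,0,0,0,0,0,0.25],[0,0,0,0,0,0,0.25],[0,0,-1,0,0,0,0.25],[0,0,-2,0,0,0,0.25],[0,0,-3,0,0,0,0.2],[0,0,-3,0,0,0,0],[3,0,-1,0,0,0,0],[3,0,0,0,0,0,0],[2,0,0,0,0,0,0]]]'
python3 -c "
from h import *
print(valve(-85,0,0),valve(-38.4,0,92));go([*valve(-85,0,0)[:2],140],175.45)
p,d=snap('top','g3');P=cloud('top',d);print(robot.observe()['joints'])
q=(P-man.o).reshape(-1,3)@man.M
for y in(90,-90):
  for a,b,t in[(24,31,'body'),(55,70,'tab')]:
    k=(abs(q[:,1]-y)<22)&(q[:,0]>-100)&(q[:,0]<-37)&(q[:,2]>a)&(q[:,2]<b);print(t,k.sum(),q[k].min(0).round(1),q[k].max(0).round(1))"
```

```text
clock: 24.6
eef_pos: [483.9, -73.6, 39.3]
orientation: [-0.118, -3.13, -0.001]
wrist_force: [-16.0, -0.9, 11.2]
gripper_width: 0.139
finger_force: 109.5
clock: 25.6
eef_pos: [406.5, -67.7, 141.2]
orientation: [0.12, 3.137, -0.001]
wrist_force: [0.3, 0.4, -0.0]
gripper_width: 0.003
finger_force: 0.0
[523.71409574 321.6484051    0.        ] [568.27789737 335.27292654  92.        ]
yaw 175.6 at [406.5 -67.7 141.2] shift cm [-8.72 39.71  0.12] turn z 0.003
[-4.42377465e-01 -2.44995130e-01  2.22448051e+00 -5.97133299e-04
  1.16393214e+00 -1.93651933e+00]
body 86 [-73.8  68.4  24.2] [-37.1 111.3  30.8]
tab 32 [-66.6  83.8  58.2] [-47.9  97.5  69.4]
body 81 [ -72.1 -111.    24.4] [-37.  -68.   30.9]
tab 32 [-64.7 -95.8  55.4] [-46.4 -82.3  69. ]
```

Both cartridges are home (tabs at x −56 to −57 in the manifold frame). Next, the valve.

```bash
python3 -m inch '[[[0,0.5,-2,0,0,-0.094,0],[0,2,-2,0,0,-0.094,0],[0,3,-1,0,0,-0.094,0],[0,3,0,0,0,-0.094,0],[0,3,0,0,0,0,0],[0,3,0,0,0,0,0],[0,3,0,0,0,0,0],[0,3,0,0,0,0,0],[0,3,0,0,0,0,0],[0,3,0,0,0,0,0],[0,3,0,0,0,0,0],[0,3,0,0,0,0,0]]]'; python3 -m inch '[[[0,0,0,0,0,0,0],[0,0,0,0,0,0,0],[0,0,0,0,0,0,0]]]'; python3 -c "
from h import *
go([*valve(-85,0,0)[:2],180],197)"
```

```text
clock: 26.65
eef_pos: [326.7, 247.2, 190.7]
orientation: [-0.468, 3.105, 0.001]
wrist_force: [1.1, -0.0, 0.3]
gripper_width: -0.004
finger_force: 0.0
clock: 26.9
eef_pos: [327.4, 245.5, 190.2]
orientation: [-0.469, 3.106, -0.0]
wrist_force: [0.2, -0.4, 0.5]
gripper_width: 0.0
finger_force: 0.0
yaw -162.8 at [327.4 245.5 190.2] shift cm [-21.     1.48   1.02] turn z 0.003
```

```bash
python3 -m inch '[[[-2,0.2,0,0,0,0,0],[-3,0.3,0,0,0,0,0],[-3,0.2,0,0,0,0,0],[-3,0.2,0,0,0,0,0],[-3,0.2,0,0,0,0,0],[-3,0.2,0,0,0,0,0],[-2.5,0.2,0,0,0,0,0],[-1.5,0,0,0,0,0,0],[0,0,1,0,0,0,0],[0,0,3,0,0,0,0],[0,0,3,0,0,0,0],[0,0,3,0,0,0,0]]]'; python3 -m inch '[[[0,0,0.6,0,0,0,0],[0,0,0,0,0,0,0],[0,0,0,0,0,0,0]]]'; python3 -c "
from h import *
go([*valve(-85,0,0)[:2],84],197);go([*valve(10,0,0)[:2],84],197)"
```

```text
clock: 27.9
eef_pos: [523.3, 320.4, 88.6]
orientation: [-0.465, 3.107, -0.0]
wrist_force: [0.4, 0.8, -0.5]
gripper_width: -0.002
finger_force: 0.0
clock: 28.15
eef_pos: [523.9, 321.4, 84.7]
orientation: [-0.467, 3.106, 0.0]
wrist_force: [1.3, -0.1, 0.0]
gripper_width: -0.003
finger_force: 0.0
yaw -162.9 at [523.9 321.4  84.7] shift cm [0.01 0.03 0.07] turn z 0.002
yaw -162.9 at [523.9 321.4  84.7] shift cm [-9.49  0.02  0.07] turn z 0.002
```

```bash
python3 -m inch '[[[-0.5,0,0,0,0,0,0],[-1,0,0,0,0,0,0],[-1,0,0,0,0,0,0],[-1,0,0,0,0,0,0],[-1,0,0,0,0,0,0],[-1,0,0,0,0,0,0],[-1,0,0,0,0,0,0],[-1,0,0,0,0,0,0],[-0.8,0,0,0,0,0,0],[-0.5,0,0,0,0,0,0],[0,0,0,0,0,0,0]]]'; python3 -m inch '[[[-0.3,0,0,0,0,0,0],[0,0,0,0,0,0,0]]]';  python3 -m inch '[[[-0.3,0,0,0,0,0,0],[0,0,0,0,0,0,0]]]'; python3 -m inch '[[[-0.3,0,0,0,0,0,0],[0,0,0,0,0,0,0]]]'
```

```text
clock: 29.07
eef_pos: [609.2, 348.3, 85.2]
orientation: [-0.467, 3.104, 0.001]
wrist_force: [0.0, -0.1, 0.1]
gripper_width: 0.001
finger_force: 0.0
clock: 29.23
eef_pos: [610.8, 348.9, 84.2]
orientation: [-0.468, 3.106, 0.0]
wrist_force: [-0.4, 0.6, 0.6]
gripper_width: -0.002
finger_force: 0.0
clock: 29.4
eef_pos: [613.3, 349.7, 83.8]
orientation: [0.468, -3.106, -0.0]
wrist_force: [-0.1, 0.8, -0.7]
gripper_width: 0.001
finger_force: 0.1
clock: 29.57
eef_pos: [616.3, 350.6, 83.6]
orientation: [0.468, -3.106, -0.0]
wrist_force: [-0.1, 0.6, -0.0]
gripper_width: 0.0
finger_force: 0.2
```

```bash
python3 - <<'E'
from h import *
p,d=snap('scene','v1');P=cloud('scene',d)
q=(P-valve.o).reshape(-1,3)@valve.M; c=p.reshape(-1,3).astype(int)
k=(abs(q[:,0])<80)&(abs(q[:,1])<40)&(q[:,2]>40)&(q[:,2]<130)&(c[:,0]>120)&(c[:,1]<80)
print(k.sum(),np.median(q[k],0),q[k].min(0),q[k].max(0))
E
```

```text
101 [42.91600485 -7.53098847 99.22935863] [ 29.28577922 -15.68440947  86.63297446] [ 50.21105595   8.78721299 105.77260804]
```

The ball now centres at about valve x +37, so the valve is fully open. Next I retreat and take the wand.

```bash
python3 -m inch '[[[1,0,0,0,0,0,0],[2,0,0,0,0,0,0],[1,0,-2,0,0,0,0],[0,0,-3,0,0,0,0],[0,0,-3,0,0,0,0],[0,0,-2,0,0,0.1,0],[0,0,0,0,0,0.1,0],[0,0,0,0,0,0.1,0.3],[0,0,0,0,0,0.1,0.6],[0,0,0,0,0,0.1,0.7],[0,0,0,0,0,0,0.7],[0,0,0,0,0,0,0.7]]]' 60; python3 -c "
from h import *
go([*stand(0,0,0)[:2],175],167.6)"
```

```text
clock: 30.62
eef_pos: [578.1, 338.8, 183.9]
orientation: [0.311, 3.126, 0.0]
wrist_force: [0.5, -0.5, -0.2]
gripper_width: 0.697
finger_force: 0.0
yaw 168.6 at [578.1 338.8 183.9] shift cm [12.43 -8.56  0.89] turn z 0.018
```

```bash
python3 -m inch '[[[1.2,-0.8,0,0,0,0,0.7],[2,-1.4,0,0,0,0,0.7],[2,-1.4,0,0,0,0,0.7],[2,-1.4,0,0,0,0,0.7],[2,-1.4,0,0,0,0,0.7],[2,-1.4,0,0,0,0,0.7],[1.23,-0.76,0.8,0,0,0.018,0.7],[0,0,0,0,0,0,0.7],[0,0,0,0,0,0,0.7],[0,0,0,0,0,0,0.7]]]' 60; python3 -c "
from h import *
go([*stand(0,0,0)[:2],96],167.6)
p,d=snap('top','t5');P=cloud('top',d);snap('wrist','w5')
Z=P[...,2];print(tophat(P[230:280,190:240],(Z>120)&(Z<145)if 0 else (Z[230:280,190:240]>125)&(Z[230:280,190:240]<142)))"
```

```text
clock: 31.45
eef_pos: [440.2, 280.0, 176.5]
orientation: [0.341, 3.122, 0.001]
wrist_force: [0.1, -0.3, 0.3]
gripper_width: 0.698
finger_force: 0.0
yaw 167.5 at [440.2 280.  176.5] shift cm [ 0.06 -0.08  8.05] turn z -0.001
(((445.4254455566406, 272.8671875), (7.234798908233643, 13.062851905822754), 41.1234016418457), 7)
```

View pics/w5.png

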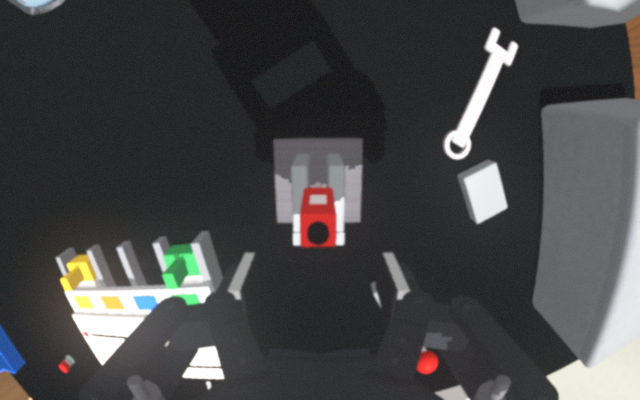

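The wand's cap (318,232) is midway between the fingers and its faces are square to them. Descending, gripping and lifting.

```bash
python3 -m inch '[[[0.06,-0.08,1,0,0,0,0.7],[0,0,2,0,0,0,0.7],[0,0,2,0,0,0,0.7],[0,0,2,0,0,0,0.7],[0,0,1,0,0,0,0.7],[0,0,0,0,0,0,0.5],[0,0,0,0,0,0,0.35],[0,0,0,0,0,0,0],[0,0,0,0,0,0,0],[0,0,0,0,0,0,0],[0,0,0,0,0,0,0],[0,0,0,0,0,0,0]]]' 80; python3 -m inch '[[[0,0,0,0,0,0,0],[0,0,0,0,0,0,0],[0,0,0,0,0,0,0]]]'
```

```text
clock: 32.55
eef_pos: [439.2, 279.3, 97.0]
orientation: [0.343, 3.121, 0.002]
wrist_force: [0.4, -0.0, 3.0]
gripper_width: 0.271
finger_force: 78.5
clock: 32.8
eef_pos: [439.3, 279.3, 97.0]
orientation: [0.343, 3.121, 0.002]
wrist_force: [-0.1, -0.8, 7.2]
gripper_width: 0.272
finger_force: 78.8
```

```bash
python3 -m inch '[[[0,0,-0.5,0,0,0,0],[0,0,-1,0,0,0,0],[0,0,-1.5,0,0,0,0],[0,0,-1.5,0,0,0,0],[0,0,-1.5,0,0,0,0],[0,0,-1,0,0,0,0],[0,0,-1,0,0,0,0],[0,0,-0.5,0,0,0,0],[0,0,0,0,0,0,0],[0,0,0,0,0,0,0],[0,0,0,0,0,0,0]]]'; python3 - <<'E'
from h import *
S=[(85,100),(85,65),(85,30),(68,10),(52,-10),(35,-30),(35,-65),(35,-100)]
W=[man(x,y,55+82+3) for x,y in S]
go(W[0]+[0,0,20],167.6)
for a,b in zip(W,W[1:]): go(b,167.6,q=a,yaw=167.6)
E
```

```text
clock: 33.72
eef_pos: [437.8, 278.8, 179.8]
orientation: [-0.343, -3.121, 0.001]
wrist_force: [0.1, -0.0, -1.4]
gripper_width: 0.272
finger_force: 78.3
yaw 167.5 at [437.8 278.8 179.8] shift cm [-23.42 -12.68   1.98] turn z -0.002
yaw 167.6 at [638.9 104.1 140. ] shift cm [-0.48 -3.47  0.  ] turn z 0.0
yaw 167.6 at [636.1  69.3 140. ] shift cm [-0.48 -3.47  0.  ] turn z 0.0
yaw 167.6 at [633.3  34.4 140. ] shift cm [ 1.41 -2.21  0.  ] turn z 0.0
yaw 167.6 at [614.8  15.8 140. ] shift cm [ 1.31 -2.2   0.  ] turn z 0.0
yaw 167.6 at [597.2  -2.9 140. ] shift cm [ 1.41 -2.21  0.  ] turn z 0.0
yaw 167.6 at [578.7 -21.5 140. ] shift cm [-0.48 -3.47  0.  ] turn z 0.0
yaw 167.6 at [575.9 -56.4 140. ] shift cm [-0.48 -3.47  0.  ] turn z 0.0
```

```bash
python3 -m inch '[[[-0.9,-0.5,0,0,0,0,0],[-1.8,-1,0,0,0,0,0],[-2.2,-1.2,0,0,0,0,0],[-2.2,-1.2,0,0,0,0,0],[-2.2,-1.2,0,0,0,0,0],[-2.2,-1.2,0,0,0,0,0],[-2.2,-1.2,0,0,0,0,0],[-2.2,-1.2,0,0,0,0,0],[-2.2,-1.2,0,0,0,0,0],[-2.2,-1.2,0,0,0,0,0],[-2,-1,0,0,0,0,0],[-1.1,-0.6,0,0,0,0,0]]]'; python3 -m inch '[[[0,0,0.5,0,0,0,0],[0,0,0.5,0,0,0,0],[0,0,0.5,0,0,0,0],[0,0,0,0,0,0,0],[0,0,0,0,0,0,0],[0,0,0,0,0,0,0]]]'; python3 - <<'E'
from h import *
go(man(85,100,140),167.6); print(robot.observe()['wrist_force'],robot.observe()['finger_force'])
p,d=snap('scene','s6');P=cloud('scene',d);c=p.astype(int)
u,v=proj('scene',man(85,100,58))[0];print(u,v)
a,b=int(u)-40,int(v)-45
cv2.imwrite('pics/s6c.png',cv2.resize(p[b:b+75,a:a+90],None,fx=8,fy=8,interpolation=cv2.INTER_CUBIC)[:,:,::-1]);print(a,b)
E
```

```text
clock: 34.72
eef_pos: [640.8, 101.7, 179.9]
orientation: [-0.346, -3.122, 0.001]
wrist_force: [0.5, 0.1, -1.4]
gripper_width: 0.269
finger_force: 78.3
clock: 35.22
eef_pos: [638.7, 105.0, 165.8]
orientation: [-0.341, -3.123, -0.0]
wrist_force: [-0.2, -0.1, -0.8]
gripper_width: 0.269
finger_force: 78.4
yaw 167.5 at [638.7 105.  165.8] shift cm [-0.03 -0.08  2.58] turn z -0.001
[-0.19280526 -0.05187146 -0.77922742] 78.35109114646912
388.4732781583237 221.61462162874184
348 176
```

View pics/s6c.png

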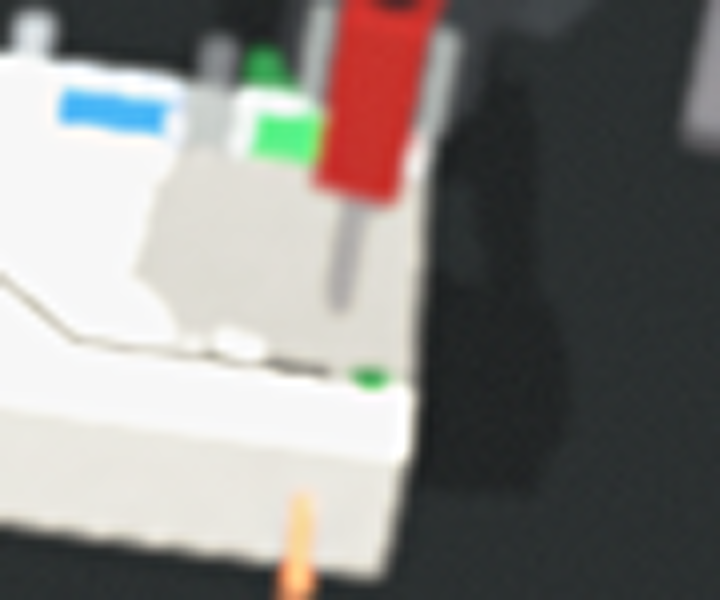

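The tip is at crop (338,312), i.e. pixel (390.25,215.0), with the start of the line at crop (328,372). Checking that against the prediction.

```bash
python3 -c "
from h import *
print(proj('scene',[[638.7,105,83.8],[638.7,105,80],[638.7,105,58],man(85,100,55)]), 338/8+348-.5,312/8+176-.5, 328/8+347.5,372/8+175.5)"
```

```text
[[390.29017507 213.91548558]
 [390.07555241 215.06371968]
 [388.85503399 221.59350979]
 [388.31047572 222.48977626]] 389.75 214.5 388.5 222.0
```

```bash
python3 -m inch '[[[-0.03,-0.08,0.4,0,0,0,0],[0,0,0.4,0,0,0,0],[0,0,0.4,0,0,0,0],[0,0,0.4,0,0,0,0],[0,0,0.4,0,0,0,0],[0,0,0.3,0,0,0,0],[0,0,0.2,0,0,0,0],[0,0,0,0,0,0,0],[0,0,0,0,0,0,0],[0,0,0,0,0,0,0]]]'; python3 -c "
from h import *
go(man(85,100,140),167.6);p,d=snap('scene','s7');np.save('pics/x',0)"
```

```text
clock: 36.1
eef_pos: [639.5, 103.4, 141.1]
orientation: [0.343, 3.122, 0.0]
wrist_force: [0.5, -0.0, -0.2]
gripper_width: 0.27
finger_force: 78.4
yaw 167.5 at [639.5 103.4 141.1] shift cm [0.08 0.06 0.11] turn z -0.002
```

```bash
python3 -m inch '[[[0,0,0.05,0,0,0,0],[0,0,0,0,0,0,0]]]'; python3 -m inch '[[[-0.04,-0.29,0,0,0,0,0],[-0.04,-0.29,0,0,0,0,0],[-0.04,-0.29,0,0,0,0,0],[-0.04,-0.29,0,0,0,0,0],[-0.04,-0.29,0,0,0,0,0],[-0.04,-0.29,0,0,0,0,0],[-0.04,-0.29,0,0,0,0,0],[-0.04,-0.29,0,0,0,0,0],[-0.04,-0.29,0,0,0,0,0],[-0.04,-0.29,0,0,0,0,0],[-0.04,-0.29,0,0,0,0,0],[-0.04,-0.29,0,0,0,0,0]]]';  python3 -m inch '[[[-0.04,-0.29,0,0,0,0,0],[-0.04,-0.29,0,0,0,0,0],[-0.04,-0.29,0,0,0,0,0],[-0.04,-0.29,0,0,0,0,0],[-0.04,-0.29,0,0,0,0,0],[-0.04,-0.29,0,0,0,0,0],[-0.04,-0.29,0,0,0,0,0],[-0.04,-0.29,0,0,0,0,0],[-0.04,-0.29,0,0,0,0,0],[-0.04,-0.29,0,0,0,0,0],[-0.04,-0.29,0,0,0,0,0],[-0.04,-0.29,0,0,0,0,0]]]'; python3 -m inch '[[[0,0,0,0,0,0,0],[0,0,0,0,0,0,0]]]'; python3 -c "
from h import *
go(man(85,30,140),167.6)"
```

```text
clock: 36.32
eef_pos: [639.4, 103.4, 140.4]
orientation: [0.343, 3.123, 0.0]
wrist_force: [-0.1, -0.1, -1.8]
gripper_width: 0.269
finger_force: 78.4
clock: 37.32
eef_pos: [636.4, 68.1, 140.3]
orientation: [0.343, 3.123, -0.0]
wrist_force: [-0.5, 0.0, -2.0]
gripper_width: 0.274
finger_force: 78.4
clock: 38.32
eef_pos: [633.6, 33.1, 140.3]
orientation: [0.343, 3.123, 0.0]
wrist_force: [-0.6, 0.4, -1.2]
gripper_width: 0.268
finger_force: 78.4
clock: 38.48
eef_pos: [633.6, 33.2, 140.3]
orientation: [-0.344, -3.123, -0.0]
wrist_force: [0.1, -0.0, -0.4]
gripper_width: 0.272
finger_force: 78.4
yaw 167.4 at [633.6  33.2 140.3] shift cm [0.05 0.11 0.03] turn z -0.003
```

```bash
python3 -m inch '[[[0.16,-0.25,0,0,0,0,0],[0.16,-0.25,0,0,0,0,0],[0.16,-0.25,0,0,0,0,0],[0.16,-0.25,0,0,0,0,0],[0.16,-0.25,0,0,0,0,0],[0.16,-0.25,0,0,0,0,0],[0.16,-0.25,0,0,0,0,0],[0.16,-0.25,0,0,0,0,0],[0.16,-0.25,0,0,0,0,0],[0.16,-0.25,0,0,0,0,0],[0.16,-0.25,0,0,0,0,0],[0.16,-0.25,0,0,0,0,0]]]'; python3 -m inch '[[[0.16,-0.25,0,0,0,0,0],[0.16,-0.25,0,0,0,0,0],[0.16,-0.25,0,0,0,0,0],[0.16,-0.25,0,0,0,0,0],[0.16,-0.25,0,0,0,0,0],[0.16,-0.25,0,0,0,0,0],[0.16,-0.25,0,0,0,0,0],[0.16,-0.25,0,0,0,0,0],[0.16,-0.25,0,0,0,0,0],[0.16,-0.25,0,0,0,0,0],[0.16,-0.25,0,0,0,0,0],[0.16,-0.25,0,0,0,0,0]]]'; python3 -m inch '[[[0.16,-0.25,0,0,0,0,0],[0.16,-0.25,0,0,0,0,0],[0,0,0,0,0,0,0],[0,0,0,0,0,0,0]]]'; python3 -c "
from h import *
go(man(35,-30,140),167.6);go(man(35,-100,140),167.6)"
```

```text
clock: 39.48
eef_pos: [608.1, 8.1, 140.3]
orientation: [0.343, 3.123, 0.0]
wrist_force: [-0.3, -0.2, -1.2]
gripper_width: 0.272
finger_force: 78.4
clock: 40.48
eef_pos: [582.9, -17.1, 140.3]
orientation: [0.343, 3.123, 0.0]
wrist_force: [-0.3, -0.9, -2.2]
gripper_width: 0.272
finger_force: 78.4
clock: 40.82
eef_pos: [578.8, -21.1, 140.3]
orientation: [0.343, 3.123, 0.0]
wrist_force: [0.5, -0.3, -2.2]
gripper_width: 0.276
finger_force: 78.4
yaw 167.5 at [578.8 -21.1 140.3] shift cm [ 0.   -0.03  0.03] turn z -0.003
yaw 167.5 at [578.8 -21.1 140.3] shift cm [-0.97 -6.97  0.03] turn z -0.003
```

```bash
python3 -m inch '[[[-0.04,-0.29,0,0,0,0,0],[-0.04,-0.29,0,0,0,0,0],[-0.04,-0.29,0,0,0,0,0],[-0.04,-0.29,0,0,0,0,0],[-0.04,-0.29,0,0,0,0,0],[-0.04,-0.29,0,0,0,0,0],[-0.04,-0.29,0,0,0,0,0],[-0.04,-0.29,0,0,0,0,0],[-0.04,-0.29,0,0,0,0,0],[-0.04,-0.29,0,0,0,0,0],[-0.04,-0.29,0,0,0,0,0],[-0.04,-0.29,0,0,0,0,0]]]';  python3 -m inch '[[[-0.04,-0.29,0,0,0,0,0],[-0.04,-0.29,0,0,0,0,0],[-0.04,-0.29,0,0,0,0,0],[-0.04,-0.29,0,0,0,0,0],[-0.04,-0.29,0,0,0,0,0],[-0.04,-0.29,0,0,0,0,0],[-0.04,-0.29,0,0,0,0,0],[-0.04,-0.29,0,0,0,0,0],[-0.04,-0.29,0,0,0,0,0],[-0.04,-0.29,0,0,0,0,0],[-0.04,-0.29,0,0,0,0,0],[-0.04,-0.29,0,0,0,0,0]]]'; python3 -m inch '[[[0,0,0,0,0,0,0],[0,0,0,0,0,0,0],[0,0,0,0,0,0,0],[0,0,0,0,0,0,0]]]'; python3 - <<'E'
from h import *
go(man(35,-100,140),167.6)
p,d=snap('scene','s8');u,v=proj('scene',man(35,-100,58))[0];a,b=int(u)-60,int(v)-50;print(a,b)
cv2.imwrite('pics/s8c.png',cv2.resize(p[b:b+90,a:a+120],None,fx=6,fy=6,interpolation=cv2.INTER_CUBIC)[:,:,::-1])
E
```

```text
clock: 41.82
eef_pos: [576.0, -56.4, 140.3]
orientation: [-0.343, -3.123, -0.0]
wrist_force: [0.1, -0.5, -2.1]
gripper_width: 0.274
finger_force: 78.4
clock: 42.82
eef_pos: [573.1, -91.3, 140.3]
orientation: [-0.343, -3.123, -0.0]
wrist_force: [1.0, -0.0, -0.9]
gripper_width: 0.275
finger_force: 78.4
clock: 43.15
eef_pos: [573.1, -90.9, 140.3]
orientation: [-0.343, -3.123, -0.0]
wrist_force: [0.5, 0.8, -1.4]
gripper_width: 0.268
finger_force: 78.4
yaw 167.5 at [573.1 -90.9 140.3] shift cm [-0.01 -0.03  0.03] turn z -0.002
246 143
```

View pics/s8c.png

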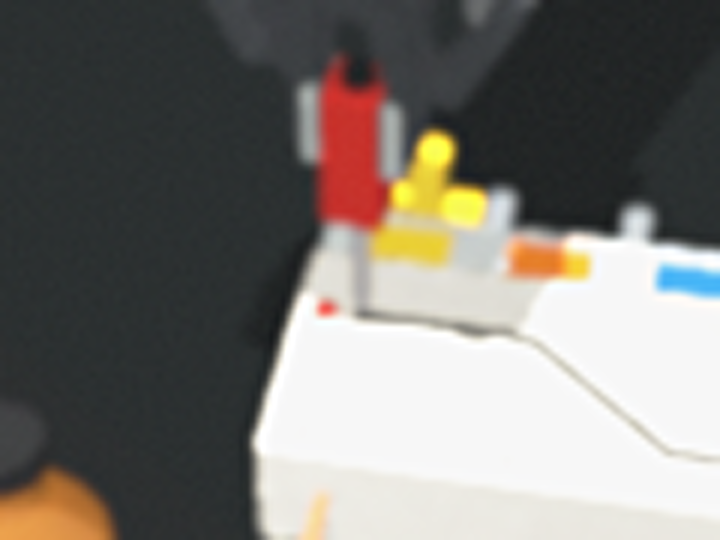

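The tip stands at the end of the line beside the red dot (crop 360,312). Now I return the wand.

```bash
python3 -m inch '[[[0,0,-0.5,0,0,0,0],[0,0,-1,0,0,0,0],[0,0,-1.5,0,0,0,0],[0,0,-1.5,0,0,0,0],[0,0,-0.5,0,0,0,0],[0,0,0,0,0,0,0]]]'; python3 -c "
from h import *
go([439.3,279.3,188],167.6)
p,d=snap('top','g4');P=cloud('top',d)
q=(P-man.o).reshape(-1,3)@man.M
for y in(90,-90):
  for a,b,t in[(24,31,'body'),(55,70,'tab')]:
    k=(abs(q[:,1]-y)<26)&(q[:,0]>-100)&(q[:,0]<-37)&(q[:,2]>a)&(q[:,2]<b);print(t,k.sum(),q[k].min(0).round(1) if k.any() else 0,q[k].max(0).round(1) if k.any() else 0)"
```

```text
clock: 43.7
eef_pos: [574.5, -91.5, 193.0]
orientation: [0.342, 3.118, -0.002]
wrist_force: [0.5, 1.0, -1.0]
gripper_width: 0.27
finger_force: 78.4
yaw 167.5 at [574.5 -91.5 193. ] shift cm [21.24 33.26  0.5 ] turn z -0.002
body 93 [-79.1  68.   24.2] [-37.1 115.6  30.9]
tab 33 [-66.6  82.9  56.5] [-48.1  96.9  68.5]
body 0 0 0
tab 0 0 0
```

```bash
python3 -m inch '[[[0.5,0.8,0,0,0,0,0],[1,1.6,0,0,0,0,0],[1.4,2.2,0,0,0,0,0],[1.4,2.2,0,0,0,0,0],[1.4,2.2,0,0,0,0,0],[1.4,2.2,0,0,0,0,0],[1.4,2.2,0,0,0,0,0],[1.4,2.2,0,0,0,0,0],[1.4,2.2,0,0,0,0,0],[1.4,2.2,0,0,0,0,0],[1.4,2.2,0,0,0,0,0],[1.4,2.2,0,0,0,0,0]]]'; python3 -m inch '[[[1.4,2.2,0,0,0,0,0],[1.4,2.2,0,0,0,0,0],[1.2,1.8,0,0,0,0,0],[0.8,1.2,0,0,0,0,0],[0.3,0.7,0,0,0,0,0],[0,0,0,0,0,0,0],[0,0,0,0,0,0,0],[0,0,0,0,0,0,0],[0,0,0,0,0,0,0]]]'; python3 -c "
from h import *
go([439.3,279.3,100],167.6)
p,d=snap('top','g5');P=cloud('top',d)
q=(P-man.o).reshape(-1,3)@man.M
for y in(90,-90):
  for a,b,t in[(24,31,'body'),(55,70,'tab')]:
    k=(abs(q[:,1]-y)<22)&(q[:,0]>-100)&(q[:,0]<-37)&(q[:,2]>a)&(q[:,2]<b);print(t,k.sum(),q[k].min(0).round(1) if k.any() else 0,q[k].max(0).round(1) if k.any() else 0)"
```

```text
clock: 44.75
eef_pos: [472.9, 182.2, 189.0]
orientation: [-0.343, -3.121, 0.001]
wrist_force: [-0.0, 0.4, -1.2]
gripper_width: 0.272
finger_force: 78.4
clock: 45.5
eef_pos: [442.9, 270.1, 190.1]
orientation: [-0.345, -3.122, 0.001]
wrist_force: [0.3, -0.2, -1.6]
gripper_width: 0.263
finger_force: 78.4
yaw 167.4 at [442.9 270.1 190.1] shift cm [0.55 0.82 9.01] turn z -0.004
body 86 [-73.7  68.5  24. ] [-37.5 111.5  31. ]
tab 34 [-66.7  82.7  55.7] [-47.8  97.3  67.2]
body 84 [ -71.9 -111.    24.2] [-37.5 -68.   30.9]
tab 31 [-64.9 -95.8  59.7] [-46.2 -82.3  69.9]
```

```bash
python3 -m inch '[[[0.25,0.4,0,0,0,-0.002,0],[0.3,0.42,0,0,0,-0.002,0],[0,0,0,0,0,0,0],[0,0,0,0,0,0,0],[0,0,0,0,0,0,0],[0,0,0,0,0,0,0]]]'; python3 -c "
from h import *
go([439.3,279.3,98],167.6)"
```

```text
clock: 46.05
eef_pos: [439.0, 280.1, 190.3]
orientation: [0.337, 3.124, -0.0]
wrist_force: [-0.6, 0.1, -1.4]
gripper_width: 0.273
finger_force: 78.4
yaw 167.7 at [439.  280.1 190.3] shift cm [-0.05 -0.07  9.23] turn z 0.002
```

```bash
python3 -m inch '[[[-0.02,-0.05,0.5,0,0,0,0],[0,0,1,0,0,0,0],[0,0,1.2,0,0,0,0],[0,0,1.2,0,0,0,0],[0,0,1.2,0,0,0,0],[0,0,1,0,0,0,0],[0,0,0.8,0,0,0,0],[0,0,0.5,0,0,0,0],[0,0,0.5,0,0,0,0],[0,0,0.4,0,0,0,0],[0,0,0.3,0,0,0,0],[0,0,0,0,0,0,0]]]'; python3 -m inch '[[[0,0,0.2,0,0,0,0],[0,0,0.2,0,0,0,0],[0,0,0.1,0,0,0,0],[0,0,0,0,0,0,0],[0,0,0,0,0,0,0]]]'; python3 -c "
from h import *
go([439.3,279.3,97],167.6)"
```

```text
clock: 47.05
eef_pos: [438.9, 279.5, 103.9]
orientation: [-0.337, -3.123, 0.0]
wrist_force: [-0.2, 0.2, -1.3]
gripper_width: 0.273
finger_force: 78.4
clock: 47.47
eef_pos: [439.1, 279.6, 99.4]
orientation: [0.337, 3.123, 0.0]
wrist_force: [-1.2, 0.2, -0.7]
gripper_width: 0.271
finger_force: 78.4
yaw 167.7 at [439.1 279.6  99.4] shift cm [-0.02 -0.02  0.24] turn z 0.002
```

Lower 2 mm more, release, and rise.

```bash
python3 -m inch '[[[0,0,0.1,0,0,0,0],[0,0,0.1,0,0,0,0],[0,0,0,0,0,0,0],[0,0,0,0,0,0,0]]]'; python3 -m inch '[[[0,0,0,0,0,0,0.3],[0,0,0,0,0,0,0.35],[0,0,0,0,0,0,0.45],[0,0,0,0,0,0,0.6],[0,0,0,0,0,0,0.7],[0,0,0,0,0,0,0.7],[0,0,-1,0,0,0,0.7],[0,0,-2,0,0,0,0.7],[0,0,-3,0,0,0,0.7],[0,0,-3,0,0,0,0.7],[0,0,-1,0,0,0,0.7],[0,0,0,0,0,0,0.5]]]'; python3 -c "
from h import *
snap('wrist','w9');go([*valve(60,75,0)[:2],190],167.6);go([*valve(90,0,0)[:2],190],197);print(robot.observe()['joints'])"
```

```text
clock: 47.8
eef_pos: [439.0, 279.5, 97.2]
orientation: [-0.337, -3.123, 0.0]
wrist_force: [-0.0, -1.2, -1.9]
gripper_width: 0.266
finger_force: 78.4
clock: 48.8
eef_pos: [441.2, 280.4, 201.5]
orientation: [0.336, 3.117, 0.005]
wrist_force: [-0.3, -0.4, -0.5]
gripper_width: 0.578
finger_force: 0.0
yaw 167.7 at [439.9 279.8 198.8] shift cm [-16.28  19.51   0.88] turn z 0.002
yaw 167.7 at [439.9 279.8 198.8] shift cm [-22.56  14.44   0.88] turn z -0.512
[ 3.48915721e-01 -2.78474991e-02  1.91548566e+00  6.67542116e-06
  1.25062514e+00 -1.00708925e+00]
```

View pics/w9.png

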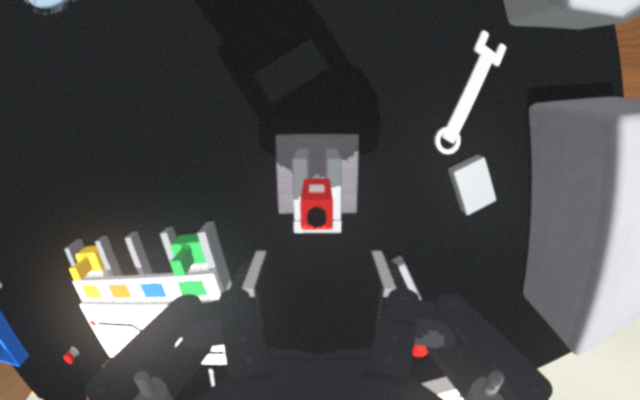

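The wand hangs squarely in its stand, its cap (317,216) centred over the fork. Now I shut the valve from the far side.

```bash
python3 -m inch '[[[-1,0.6,0,0,0,-0.1,0],[0,0,0,0,0,-0.1,0],[0,0,0,0,0,-0.1,0],[0,0,0,0,0,-0.1,0],[0,0,0,0,0,-0.1,0],[0,0,0,0,0,-0.012,0],[0,0,0,0,0,0,0],[0,0,0,0,0,0,0]]]';  python3 -c "
from h import *
go([*valve(90,0,0)[:2],190],197)"
```

```text
clock: 49.52
eef_pos: [449.5, 283.0, 196.0]
orientation: [0.462, -3.105, 0.001]
wrist_force: [-0.4, 0.4, 0.5]
gripper_width: -0.001
finger_force: 0.0
yaw -163.1 at [449.5 283.  196. ] shift cm [-25.72   1.56   0.6 ] turn z -0.002
```

```bash
python3 -m inch '[[[-1.5,0.1,0,0,0,0,0],[-2.5,0.2,0,0,0,0,0],[-2.7,0.2,0,0,0,0,0],[-2.7,0.2,0,0,0,0,0],[-2.7,0.2,0,0,0,0,0],[-2.7,0.2,0,0,0,0,0],[-2.7,0.2,0,0,0,0,0],[-2.7,0.2,0,0,0,0,0],[-2.5,0,0,0,0,0,0],[-2,0,0,0,0,0,0],[-1,0,0,0,0,0,0],[0,0,0,0,0,0,0]]]';  python3 -m inch '[[[0,0,0,0,0,0,0],[0,0,0,0,0,0,0],[0,0,0,0,0,0,0]]]'; python3 -c "
from h import *
go([*valve(90,0,0)[:2],84],197);print(cloud('top',np.load('pics/top.npz')['d'])[138,218])"
```

```text
clock: 50.52
eef_pos: [692.8, 372.8, 195.8]
orientation: [0.462, -3.107, 0.0]
wrist_force: [0.6, -0.3, 0.2]
gripper_width: 0.002
finger_force: 0.0
clock: 50.77
eef_pos: [690.6, 372.8, 197.2]
orientation: [0.465, -3.106, 0.0]
wrist_force: [0.7, -0.2, 0.1]
gripper_width: -0.005
finger_force: 0.0
yaw -163.0 at [690.6 372.8 197.2] shift cm [-4.000e-02 -1.000e-02  1.132e+01] turn z 0.0
[801.33962609 259.97294473  74.04709507]
```

```bash
python3 -m inch '[[[0,0,1.3,0,0,0,0],[0,0,2.5,0,0,0,0],[0,0,2.5,0,0,0,0],[0,0,2.5,0,0,0,0],[0,0,1.5,0,0,0,0],[0,0,1,0,0,0,0],[0,0,0,0,0,0,0],[0.5,0,0,0,0,0,0],[1,0,0,0,0,0,0],[1,0,0,0,0,0,0],[1,0,0,0,0,0,0],[1,0,0,0,0,0,0]]]';  python3 -m inch '[[[1,0,0,0,0,0,0],[1,0,0,0,0,0,0],[1,0,0,0,0,0,0],[1,0,0,0,0,0,0],[0.8,0,0,0,0,0,0],[0.7,0,0,0,0,0,0],[0,0,0,0,0,0,0]]]'; python3 -m inch '[[[0.2,0,0,0,0,0,0],[0,0,0,0,0,0,0]]]';cat > ball.py <<'E'
from h import *
import sys
p,d=snap('scene',sys.argv[1]);P=cloud('scene',d)
q=(P-valve.o).reshape(-1,3)@valve.M; c=p.reshape(-1,3).astype(int)
k=(abs(q[:,0])<80)&(abs(q[:,1])<40)&(q[:,2]>40)&(q[:,2]<130)&(c[:,0]>120)&(c[:,1]<80)
print(k.sum(),q[k].min(0),q[k].max(0))
E
python3 ball.py v2
```

```text
clock: 51.77
eef_pos: [650.0, 360.3, 88.0]
orientation: [-0.464, 3.1, 0.002]
wrist_force: [1.4, 0.4, 1.7]
gripper_width: -0.004
finger_force: 0.8
clock: 52.35
eef_pos: [595.2, 343.6, 85.4]
orientation: [-0.466, 3.106, 0.0]
wrist_force: [-1.5, 0.4, 0.3]
gripper_width: 0.001
finger_force: 0.0
clock: 52.52
eef_pos: [594.2, 343.1, 84.8]
orientation: [-0.465, 3.106, 0.0]
wrist_force: [-0.3, 0.3, 1.5]
gripper_width: -0.002
finger_force: 0.0
23 [-38.84673981 -30.95450268  86.9853024 ] [  0.25316516  -9.19710029 128.95738852]
```

```bash
python3 -m inch '[[[0.2,0,0,0,0,0,0],[0,0,0,0,0,0,0]]]'; python3 -m inch '[[[-1,0,0,0,0,0,0],[-2,0,0,0,0,0,0],[-1,0,-2,0,0,0,0],[0,0,-3,0,0,0,0],[0,0,-3,0,0,0,0],[0,0,-3,0,0,0,0],[0,0,-1,0,0,0,0],[0,0,0,0,0,0,0],[0,0,0,0,0,0,0],[0,0,0,0,0,0,0]]]'; python3 ball.py v3; python3 - <<'E'
from h import *
p,d=snap('top','g6');P=cloud('top',d);q=(P-man.o).reshape(-1,3)@man.M
for y in(90,-90):
  for a,b,t in[(24,31,'body'),(55,70,'tab')]:
    k=(abs(q[:,1]-y)<22)&(q[:,0]>-100)&(q[:,0]<-37)&(q[:,2]>a)&(q[:,2]<b);print(t,k.sum(),q[k].min(0).round(1) if k.any() else 0,q[k].max(0).round(1) if k.any() else 0)
m=np.zeros(d.shape,bool);m[230:280,190:240]=1
print('cap',tophat(P,m&(P[...,2]>120)&(P[...,2]<145)))
E
```

```text
clock: 52.73
eef_pos: [592.1, 342.4, 84.2]
orientation: [0.465, -3.107, 0.0]
wrist_force: [1.4, -0.6, -0.4]
gripper_width: -0.001
finger_force: 0.3
clock: 53.57
eef_pos: [629.0, 353.7, 201.3]
orientation: [0.464, -3.103, 0.001]
wrist_force: [-0.1, 0.2, 0.2]
gripper_width: -0.003
finger_force: 0.0
99 [-47.1032676  -15.7499264   84.59674989] [-22.80259543  10.3578874  105.57280726]
body 87 [-73.7  68.9  24.1] [-37.2 111.2  30.9]
tab 34 [-66.8  82.9  55.8] [-47.9  97.   69.4]
body 90 [ -71.8 -111.    24.4] [-37.5 -68.2  30.9]
tab 33 [-64.8 -95.8  60.4] [-46.2 -82.3  68.1]
cap (((438.454833984375, 278.6958312988281), (24.857769012451172, 22.848325729370117), 89.02095031738281), 77)
```

Valve shut (ball centre about −36 mm), wand hung, both cartridges still in. Before handing in, I'll check whether green's 1.7 mm offset comes from a small error in my manifold yaw.

```bash
python3 - <<'E'
from h import *
for f in('top','g3','g6'):
    d=np.load(f'pics/{f}.npz')['d'];q=(cloud('top',d)-man.o).reshape(-1,3)@man.M
    for y in(90,-90):
        k=(abs(q[:,1]-y)<28)&(q[:,2]>38)&(q[:,2]<60)&(q[:,0]>-43);x=q[k,0];yy=q[k,1]
        lo=[x[(abs(yy-b)<2.5)].min() for b in range(y-25,y+26,5)];b2=(abs(q[:,1]-y)<28)&(q[:,2]>45)
        hi=[q[b2&(abs(q[:,1]-b)<2.5)&(q[:,0]<125),0].max() for b in range(y-25,y+26,5)]
        print(f,y,'bar front',np.mean(lo).round(2),'block back',np.mean(hi).round(2))
E
```

```text
top 90 bar front -36.21 block back 107.18
top -90 bar front -34.57 block back 109.0
g3 90 bar front -36.22 block back 107.29
g3 -90 bar front -34.73 block back 108.7
g6 90 bar front -36.28 block back 106.96
g6 -90 bar front -34.61 block back 108.66
```

The bar and block edges show the same 1.6 mm difference, so it is a yaw error in my frame and both cartridges are equally home.

```bash
python3 -c "
from h import *
print(robot.sign_off())"
```

```text
the job is handed in; nothing more can be done
None
```

I handed the job in with green and yellow home (blue and orange were absent), the gasket line traced with the gas on, the wand back in its stand and the valve shut. The hand-in returned no verdict; green slipped from the grip once and was re-gripped.

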